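Clear the mould clamp and hold its spring arm at the stop

ROBOT

A 7-joint arm with a two-finger parallel gripper is mounted at the origin on the work surface; the furniture and walls round the work are solid. World frame = base frame: x ahead of the robot, y to its left, z up, the work surface at z = 0. Lengths are in m, angles in rad, forces in N, time in s.
With the tool pointing down it reaches from about 0.425 to 0.875 m from the base axis. Payload 4.7 kg.
Tool frame: the origin (TCP) lies between the finger pads; the fingertips stand 8 mm ahead of it and the grasp point (between the pads) lies 11 mm behind it; z points along the fingers, y is the direction in which the jaws open and shut (so a half turn about z gives the same grasp; the last joint's range is limited). The gripper opens to 87 mm and grips with 3 to 60 N. Pads are 19 mm wide; open, the fingers measure 117 mm over their backs; the gripper's body (75 mm by 190 mm) begins 51 mm behind the grasp point.
Start: joints at [1.314, 0.321, -0.07, 1.45, 0.023, 1.371, -0.057], TCP at [0.174, -0.626, 0.193] pointing down, gripper open.
Joint ranges: [-2.86, 2.86], [-0.3, 2.09], [-1.38, 1.24], [0.06, 2.45], [-1.56, 4.7], [0.09, 2.05], [-2.69, 2.69]. Speed limits (rad/s): [2.57, 2.57, 3.14, 3.14, 3.14, 3.14, 3.14].

INTERFACE

Orientations are given as a rotation vector (axis times angle).
In Python, from bench import ctrl, optics, ticket gives the robot as it stands.
- The arm moves only by the tool play_rows, never from a script. Its argument "motion" is a list of rows, each a list of 5 numbers: the closure, from 0 (fully open) to 1 (shut), then the shift along the tool's x, y, z in cm, then the turn about the tool's z in rad. In form: [[jaw, tx, ty, tz, spin], ...]. A call has 1 to 20 rows; each row shifts and turns the commanded pose from where the row before left it, along the tool's axes as they then stand; what a row does not reach is not made up. A row lasts 1/8 s, in which the tool goes at most 62.5 mm and 10.7 degrees, less where a joint would pass 70% of its speed; a pose out of reach is approached as far as the arm can. A call is refused whole if a number of a shift passes 6.25 or a number of a turn 0.188, either way. A call with a gripper value outside its range is refused whole. The fingers move at their own pace and stop on an object; "force" is the grip in N (left out, the last holds). Time passes only in rows, so rows that do not move let the fingers close. It gives the time, the measured TCP pose, the force and the opening at its end, in the units of the state.
- ctrl.get_state(): the state, without advancing time (a new reading comes with each control period).
- optics.get_image(name): name is "scene" or "top"; returns the picture (480x640x3 uint8, red, green, blue); there is no depth.
- optics.calibration(name): a dict with "K" (3x3 intrinsics, pixels), "pose" (4x4, takes a point from camera to world coordinates). Camera axes: x right, y down, z forward; pixel columns grow to the right and rows downward; lengths in m; the calibration is good to about 2 mm. A picture is of the moment at which its call begins. calibration takes no time and is no camera call.
- ticket.close_job(): hands the job in, once; it reports no verdict.
The state is a dict: "time": time; "joint_positions": joint angles; "qd": joint speeds; "joint_torque": joint torques, N m; "position": TCP position; "tool_rot": TCP orientation; "ft_force": force on the tool from outside, world axes, zero at the start; "torque": the same for the moment, N m; "grip_width": opening from 0.0 (shut) to 1.0 (fully open).
Only numpy, scipy, OpenCV 4.12 (cv2) and the standard library are available. Lean on these libraries where they do the work, as an engineer would, in place of code of your own. Each camera call takes 0.05 s, during which the arm holds its last target.

TASK

Pick up the wooden scraper block and use it to sweep the three wax chips off the bed of the mould clamp into the clamp's chip gutter, then stand the scraper upright on the bench, clear of the clamp, and let go of it. Then take the clamp's spring arm by its red knob, swing it forward all the way to its stop, and finish while still holding it there: it springs back if let go. Touch the chips only with the scraper and leave the rubber mould, the flux bottle and the tape roll where they are.

Things in the scene. Friction and masses are not known exactly. Their poses are not given: they have to be found in the camera images.
- clamp: mould clamp fixed to the bench, turned a little about z. Origin on the bench under the bed; +x far side, +y left. In its frame (mm): bed, a flat aluminium plate, x -90 to 115, y -110 to 130, top z 36. At x 85 y 100 stands the blue hanger bracket (54 x 56 foot, top z 115) with the arm's pivot and coil spring; a rubber stop pin 11 thick, top z 68, stands at x 31 y 96
- bed_middle (a point): point on the top of the clamp's bed in the middle of the area where chips lie (clamp frame x -25, y -20, z 36 mm); axes as the clamp's. The chips lie on the bed within 55 mm of it along x and 55 mm along y
- gutter_middle (a point): centre of the floor of the chip gutter (clamp frame x -119, y 10, z 8 mm), an open steel trough along the near (-x) edge of the bed: inside x -149 to -90, y -107 to 127, front and end walls 26 mm high
- pivot (a point): point on the vertical pivot axis of the swing arm, at the bed top (clamp frame x 85, y 100, z 36 mm). The arm is a dark steel cage 18 mm wide, 11 to 25 mm above the bed, with a shoe under its end 3 mm above the bed
- swing_arm (a joint): angle of the spring arm, rad. 0 = parked along the far edge of the bed, pointing to the clamp's -y; grows as it swings forward (towards the clamp's -x, the robot; clockwise from above); 1.2 = at the stop. At angle q it points along (-sin q, -cos q) in the clamp's frame. The spring pulls back with about 2 N at the knob when parked, 7 N at the stop
- knob_mid (a point): middle of the upright round red knob on the end of the swing arm, 150 mm from the pivot axis: 16 mm in diameter, fixed to the arm, from 20 mm below this point to 20 mm above it; this point is 56 mm above the bed (92 mm above the bench), the knob's top 112 mm above the bench
- scraper: wooden scraper block with rubber sole, 160 g or so, standing on the bench. Origin in the centre of its underside, z up. Base block 30 mm (its x) by 124 mm (its y) by 18 mm high; above it a darker handle 22 mm thick (x), 74 mm long (y), up to 62 mm above the underside. Either long face (+x or -x) can push
- scraper_grip (a point): centre of the scraper's handle, 45 mm above its underside; grip across its 22 mm thickness (the scraper's x)
- chip_0: green hard wax chip, about 18 x 14 x 9 mm, loose on the bed; origin in the centre of its underside
- chip_1: green hard wax chip, like chip_0
- chip_2: green hard wax chip, like chip_0
- mould: brown rubber mould block 50 x 77 x 22 mm, bystander; origin under its centre
- flux: small white square bottle 46 x 46 x 71 mm, bystander; origin under its centre
- tape: roll of white tape 58 mm across, 24 mm high, bystander; origin under its centre
There are look-alikes about, which are no part of the job. Several things look just like the scraper: the one meant starts farthest to the robot's right.

How it is judged:
By the outcome, as a careful person would: the job done as asked, in the order asked, and still so for the second after the job is handed in, while the arm keeps its last pose, push and grip.
It also fails if it takes over 64 s, if anything falls off the work surface, if the arm or the gripper's body presses on something with over 40 N, if the wrist force passes 120 N, or if a joint passes its speed limit or range.

## Working session

There is one attempt and no reset: what is moved stays moved. The work goes in short steps, Python scripts to look and compute and a tool call to move; the robot and the scene stay as the last step left them, time stands still between calls to the robot, and variables do not carry over. Pictures are saved under pics/ and viewed, and the job is handed in when it is done.

Besides the shell and the picture viewer there is one more tool, called as name(argument=value, ...) on one line, values as JSON. play_rows: Moves the arm, as the interface text tells. Its arguments: {"type":"object","properties":{"motion":{"type":"array"},"force":{"type":"number"}},"required":["motion"]}

```bash
ls; mkdir -p pics
python3 - <<'E'
from bench import ctrl, optics
import cv2
for n in ("scene","top"):
    im=optics.get_image(n); cv2.imwrite(f"pics/{n}0.png",im[:,:,::-1])
    c=optics.calibration(n); print(n,c["K"].round(1).tolist(),c["pose"].round(4).tolist())
print(ctrl.get_state())
E
```

```text
pics
scene [[579.7, 0.0, 313.4], [0.0, 579.7, 235.7], [0.0, 0.0, 1.0]] [[-0.6237, -0.5821, 0.5217, -0.3272], [-0.7815, 0.4518, -0.4303, 0.6265], [0.0147, -0.6761, -0.7367, 1.2227], [0.0, 0.0, 0.0, 1.0]]
top [[576.6, 0.0, 318.8], [0.0, 576.6, 243.1], [0.0, 0.0, 1.0]] [[-0.0168, -0.9957, 0.0906, 0.3442], [-0.9999, 0.0165, -0.0039, -0.0384], [0.0024, -0.0906, -0.9959, 1.5849], [0.0, 0.0, 0.0, 1.0]]
{'time': 0.1, 'joint_positions': array([ 1.31410448,  0.32173342, -0.07010286,  1.45156372,  0.02259563,
        1.37080004, -0.05692099]), 'qd': array([ 0.00098521, -0.00196466,  0.00278879, -0.00321653,  0.00026844,
       -0.00113544, -0.00128219]), 'joint_torque': array([ 4.11800966e-04, -4.92571378e+01, -4.05724961e-01, -3.13397527e+01,
       -6.41585025e-02,  3.95025162e-02,  6.43851240e-05]), 'position': array([ 0.1736867 , -0.6257915 ,  0.19177572]), 'tool_rot': array([-3.11116287e+00, -4.23868978e-01,  4.94438576e-04]), 'ft_force': array([-0.31877312, -0.68886208, -0.95085598]), 'torque': array([0.01307395, 0.04103563, 0.0256863 ]), 'grip_width': 0.9960114174760492}
```

View pics/scene0.png

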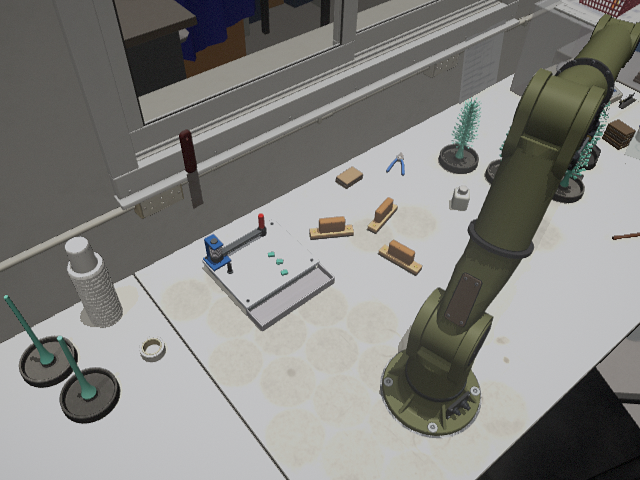

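View pics/top0.png

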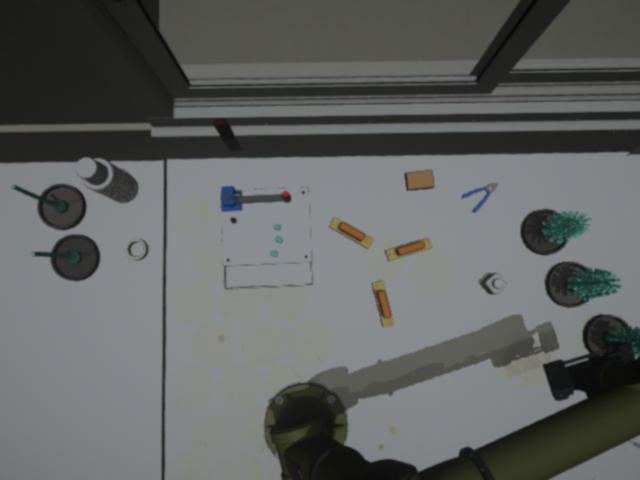

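```bash
cat > h.py <<'E'
import numpy as np, cv2
from bench import ctrl, optics
def P(n,X):
    c=optics.calibration(n);T=np.linalg.inv(c["pose"]);X=np.atleast_2d(X)
    p=X@T[:3,:3].T+T[:3,3];p=p@c["K"].T;return p[:,:2]/p[:,2:]
def U(n,uv,z):
    c=optics.calibration(n);d=c["pose"][:3,:3]@np.linalg.inv(c["K"])@np.array([uv[0],uv[1],1.]);o=c["pose"][:3,3]
    return o+d*(z-o[2])/d[2]
def crop(im,x,y,w,h,s,name):
    cv2.imwrite("pics/"+name,cv2.resize(im[y:y+h,x:x+w],None,fx=s,fy=s,interpolation=cv2.INTER_CUBIC))
def Rz(a):
    c,s=np.cos(a),np.sin(a);return np.array([[c,-s,0],[s,c,0],[0,0,1]])
E
python3 - <<'E'
from h import *
im=cv2.imread("pics/top0.png")
crop(im,210,175,120,120,5,"tc.png"); crop(im,320,160,130,170,4.5,"ts.png".replace("ts","ts"))
im=cv2.imread("pics/scene0.png"); crop(im,190,190,160,150,5,"sc.png".replace("sc","sc0"))
for u in [(351,232),(408,248),(383,303)]: print(u,U("top",u,.03).round(3))
E
```

```text
(351, 232) [ 0.514 -0.132  0.03 ]
(408, 248) [ 0.468 -0.286  0.03 ]
(383, 303) [ 0.321 -0.214  0.03 ]
```

View pics/tc.png

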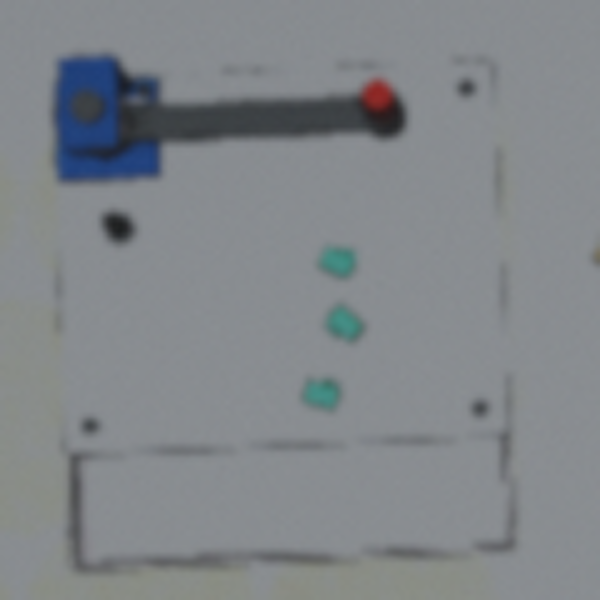

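View pics/ts.png

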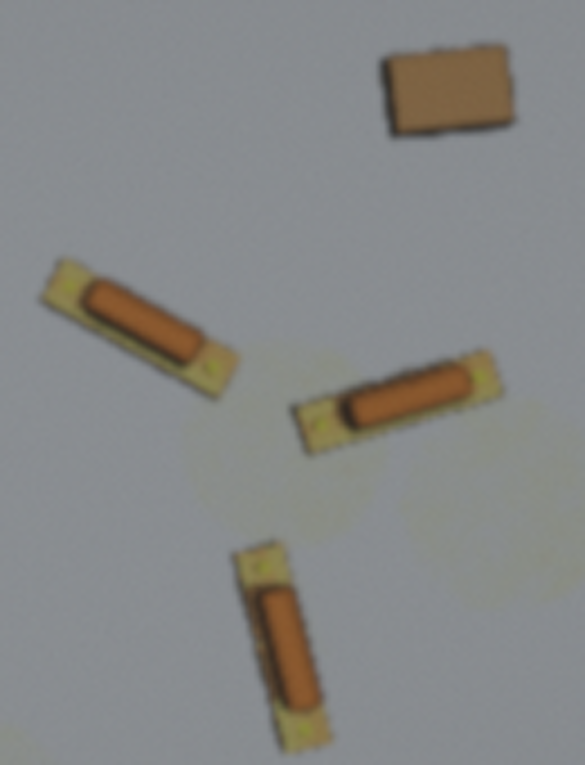

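View pics/sc0.png

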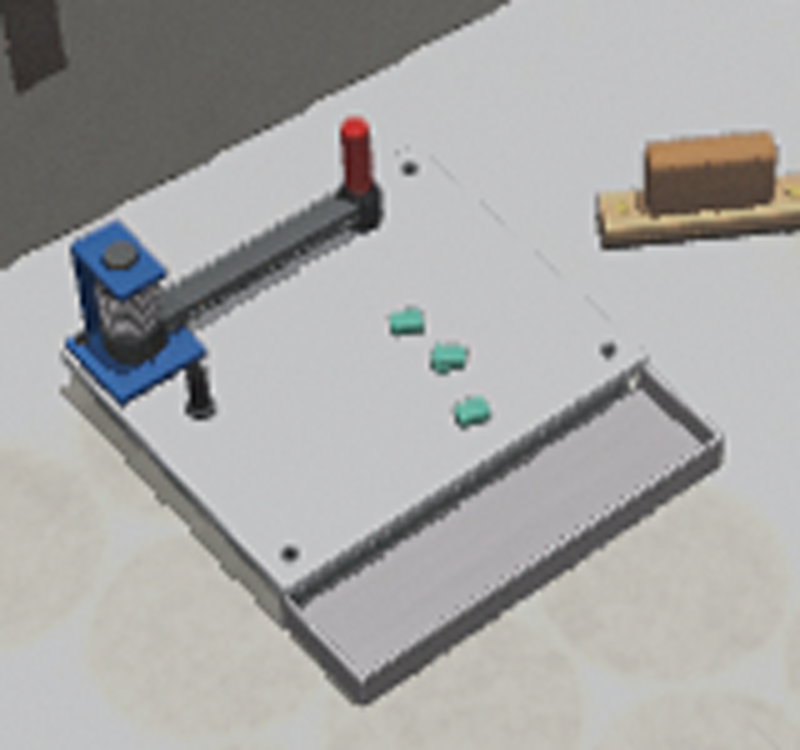

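```bash
cat > fit.py <<'E'
from h import *
from scipy.optimize import least_squares
def t(x,y): return ((x+.5)/5-.5+210,(y+.5)/5-.5+175)
def s(x,y): return ((x+.5)/5-.5+190,(y+.5)/5-.5+190)
obs=[("top",t(492,62),(115,-110,36)),("top",t(505,435),(-90,-110,36)),("top",t(62,450),(-90,130,36)),
("top",t(87,105),(85,100,115)),("top",t(378,92),(85,-50,112)),
("scene",s(645,360),(-90,-110,36)),("scene",s(287,592),(-90,130,36)),("scene",s(121,250),(85,100,116)),("scene",s(354,124),(85,-50,110)),("scene",s(66,352),(115,130,36)),("scene",s(410,152),(115,-110,36))]
def res(p):
    r=[]
    for n,uv,X in obs: r.append(P(n,Rz(p[2])@np.array(X)/1000+[p[0],p[1],0])[0]-uv)
    return np.ravel(r)
f=least_squares(res,[.5,.06,0],loss="soft_l1")
if __name__=="__main__":
    print(f.x,f.fun.reshape(-1,2).round(1).tolist())
    c=f.x
    im=cv2.imread("pics/top0.png");hsv=cv2.cvtColor(im,cv2.COLOR_BGR2HSV)
    m=cv2.inRange(hsv,(70,90,60),(95,255,255));m[:, :220]=0;m[:,320:]=0
    n,l,st,ce=cv2.connectedComponentsWithStats(m)
    for i in range(1,n):
        if st[i,4]>8:
            w=U("top",ce[i],.041);print("chip",ce[i].round(1),w.round(4),(Rz(-c[2])@(w-[c[0],c[1],0])*1000).round(1))
    # scrapers
    s1=[("top",)]
E
python3 fit.py
python3 - <<'E'
from h import *
im=cv2.imread("pics/top0.png");crop(im,375,220,65,55,12,"s1.png")
im=cv2.imread("pics/scene0.png");crop(im,355,185,60,60,12,"s2.png")
E
```

```text
[0.52126599 0.0892945  0.02802369] [[-0.1, -0.2], [0.6, 0.4], [-0.0, 1.4], [-0.5, 0.5], [-0.4, 0.8], [0.5, -1.4], [-1.0, -0.9], [-0.4, 0.0], [0.1, 0.5], [-1.8, -1.4], [0.8, -2.2]]
chip [277.5 226.8] [0.5306 0.0662 0.041 ] [  8.7 -23.4  41. ]
chip [278.3 239.2] [0.4969 0.0643 0.041 ] [-25.1 -24.3  41. ]
chip [273.8 253.4] [0.4588 0.0768 0.041 ] [-62.8 -10.8  41. ]
```

View pics/s1.png

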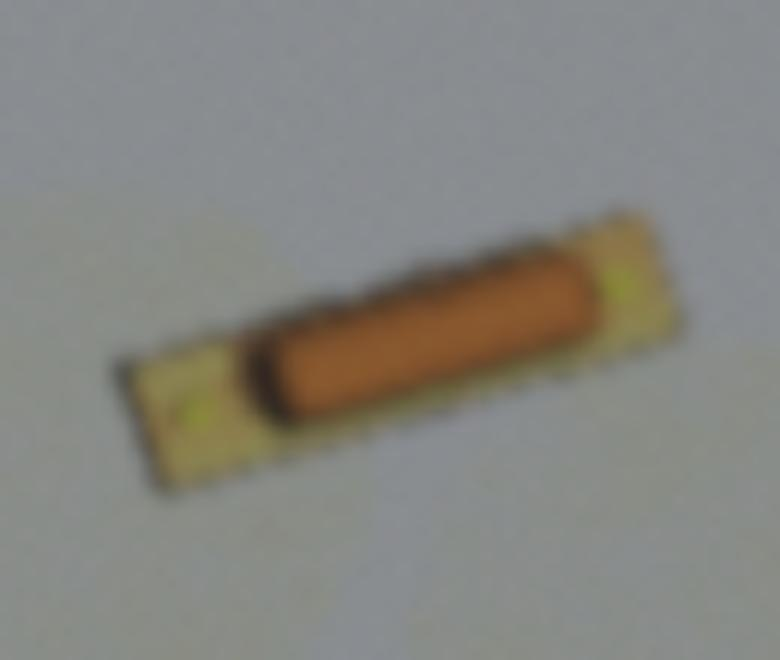

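View pics/s2.png

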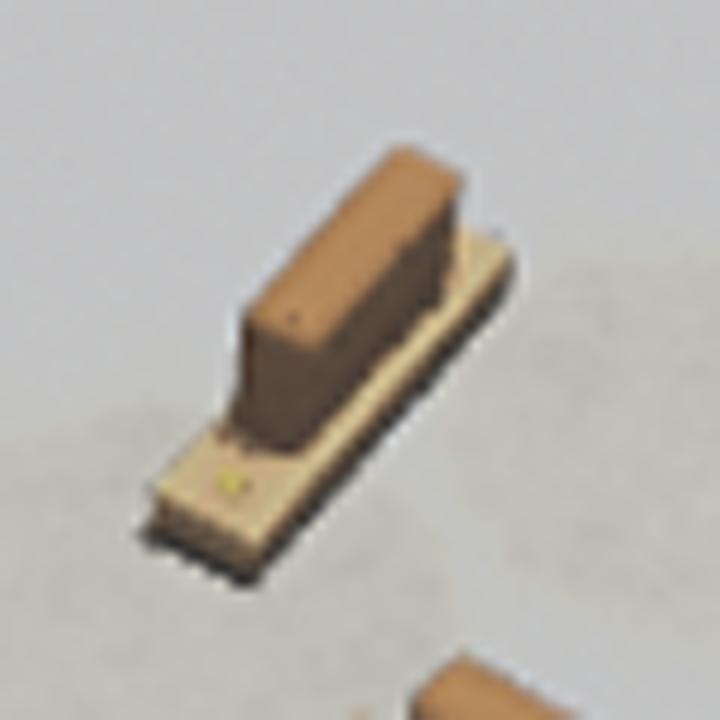

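```bash
cat > go.py <<'E'
from h import *
from scipy.spatial.transform import Rotation as Ro
def go(pos,yaw_y=None,cmd=None):
    """shift (cm, tool axes at current) to pos; spin to bring tool y to yaw_y (mod pi)"""
    s=ctrl.get_state();R=Ro.from_rotvec(s["tool_rot"]).as_matrix()
    d=R.T@(np.array(pos)-s["position"])*100
    y=np.arctan2(R[1,1],R[0,1]); sp=0
    if yaw_y is not None:
        sp=-((yaw_y-y+np.pi/2)%np.pi-np.pi/2)
    print("t",round(s["time"],2),"pos",s["position"].round(4),"yawy",round(y,4),"tilt",R[:,2].round(3),"shift_cm",d.round(2),"spin",round(sp,3),"q7",s["joint_positions"].round(2),"F",s["ft_force"].round(1),"w",round(s["grip_width"],3))
E
python3 - <<'E'
from h import *
from go import go
from scipy.optimize import least_squares
g=lambda x,y:((x+.5)/12-.5+375,(y+.5)/12-.5+220)
k=lambda x,y:((x+.5)/12-.5+355,(y+.5)/12-.5+185)
obs=[("top",g(128,365),(15,62,18)),("top",g(640,212),(15,-62,18)),("top",g(682,330),(-15,-62,18)),("top",g(165,488),(-15,62,18)),
("scene",k(155,490),(15,62,18)),("scene",k(258,550),(-15,62,18)),("scene",k(515,250),(-15,-62,18)),("scene",k(402,145),(11,-37,62)),("scene",k(462,182),(-11,-37,62)),("scene",k(318,345),(-11,37,62)),("scene",k(243,312),(11,37,62))]
def res(p):
    return np.ravel([P(n,Rz(p[2])@np.array(X)/1000+[p[0],p[1],0])[0]-uv for n,uv,X in obs])
f=least_squares(res,[.468,-.286,.3],loss="soft_l1");print(f.x,f.fun.reshape(-1,2).round(1).tolist())
go([f.x[0],f.x[1],.15],f.x[2])
for u in [(545,230),(570,285),(605,335)]: print(U("top",u,.1))
print(U("top",(493,285),.05),U("top",(419,180),.02))
E
```

```text
[ 0.46596141 -0.28780394  0.2836768 ] [[-0.4, 0.7], [0.1, 0.1], [0.1, 0.7], [-0.1, 1.0], [-0.4, -0.0], [-0.0, -0.5], [0.1, -0.2], [-0.7, -1.1], [0.9, -1.1], [-0.2, 0.1], [-0.6, -0.4]]
t 0.1 pos [ 0.1737 -0.6258  0.1918] yawy -1.3 tilt [-0.001  0.002 -1.   ] shift_cm [ 37.2  -24.74   4.22] spin 1.558 q7 [ 1.31  0.32 -0.07  1.45  0.02  1.37 -0.06] F [-0.3 -0.7 -1. ] w 0.996
[ 0.50364878 -0.63139479  0.1       ]
[ 0.36037237 -0.68829081  0.1       ]
[ 0.2316949  -0.77052974  0.1       ]
[ 0.36433935 -0.50536952  0.05      ] [ 0.65640998 -0.32332518  0.02      ]
```

play_rows(motion=[[0, 4.1, -2.7, 0, 0], [0, 4.1, -2.7, 0, 0], [0, 4.1, -2.7, 0, 0], [0, 4.1, -2.8, 0, 0], [0, 4.1, -2.8, 0, 0], [0, 4.1, -2.8, 0, 0], [0, 4.2, -2.8, 0, 0], [0, 4.2, -2.7, 0, 0], [0, 4.2, -2.7, 0, 0], [0, 0, 0, 0.4, -0.176], [0, 0, 0, 0.5, -0.176], [0, 0, 0, 0.5, -0.176], [0, 0, 0, 0.5, -0.176], [0, 0, 0, 0.5, -0.176], [0, 0, 0, 0.5, -0.176], [0, 0, 0, 0.5, -0.176], [0, 0, 0, 0.4, -0.176], [0, 0, 0, 0.4, -0.176], [0, 0, 0, 0, 0]], force=30)

```text
time: 2.48
position: [0.4657, -0.2886, 0.15]
tool_rot: [-1.886, -2.51, 0.0]
ft_force: [0.1, 0.6, -0.2]
grip_width: 1.003
```

```bash
python3 -c "
from go import go
go([.466,-.2878,.036],.2837)"
```

```text
t 2.48 pos [ 0.4657 -0.2886  0.15  ] yawy 0.282 tilt [-0.001  0.001 -1.   ] shift_cm [ 0.05  0.07 11.4 ] spin -0.002 q7 [ 0.95  0.16 -0.49  1.75  0.08  1.25  0.72] F [ 0.1  0.6 -0.2] w 1.003
```

play_rows(motion=[[0, 0, 0, 3, 0], [0, 0, 0, 3, 0], [0, 0.1, 0.1, 3, 0], [0, 0, 0, 1.6, 0], [0, 0, 0, 0.8, 0], [0, 0, 0, 0, 0], [1, 0, 0, 0, 0], [1, 0, 0, 0, 0], [1, 0, 0, 0, 0], [1, 0, 0, 0, 0], [1, 0, 0, 0, 0], [1, 0, 0, 0, 0], [1, 0, 0, 0, 0], [1, 0, 0, 0, 0]], force=30)

```text
time: 4.22
position: [0.4669, -0.2876, 0.0367]
tool_rot: [1.885, 2.513, -0.0]
ft_force: [0.4, -0.3, 0.9]
grip_width: 0.172
```

```bash
python3 -c "
from go import go
go([.466,-.2878,.036],.2837)
from h import *
im=optics.get_image('scene')[:,:,::-1]; crop(im,330,130,160,150,5,'g1.png')"
```

```text
t 4.22 pos [ 0.4669 -0.2876  0.0367] yawy 0.284 tilt [-0. -0. -1.] shift_cm [ 0.   -0.09  0.07] spin 0.0 q7 [ 0.93  0.28 -0.48  1.87  0.15  1.03  0.67] F [ 0.4 -0.3  0.9] w 0.172
```

View pics/g1.png

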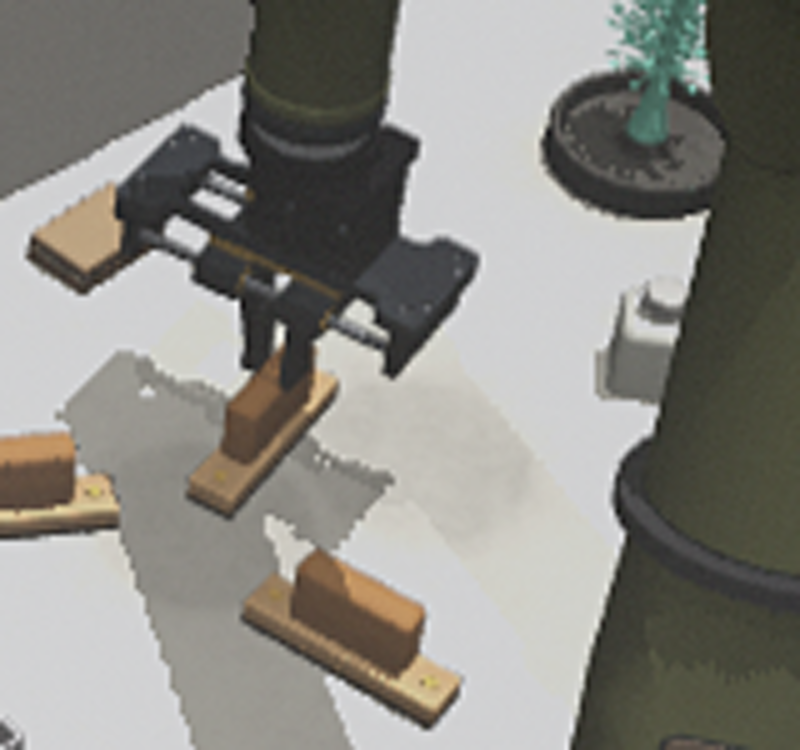

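play_rows(motion=[[1, 0, 0, -1, 0], [1, 0, 0, -2, 0], [1, 0, 0, -3, 0], [1, 0, 0, -3, 0], [1, 0, 0, -3, 0], [1, 0, 0, 0, 0], [1, 0, 0, 0, 0]])

```text
time: 5.15
position: [0.4666, -0.2875, 0.1566]
tool_rot: [-1.885, -2.513, 0.0]
ft_force: [0.1, -0.5, -0.4]
grip_width: 0.007
```

```bash
python3 -c "
from go import go
from fit import f
from h import *
c=f.x
T=lambda x,y,z:Rz(c[2])@np.array([x,y,z])/1000+[c[0],c[1],0]
go(T(46,-18,156+36),c[2])
im=optics.get_image('scene')[:,:,::-1]; crop(im,330,80,160,150,5,'g2.png')
im=optics.get_image('top')[:,:,::-1]; crop(im,210,160,240,170,3.3,'g3.png')
"
```

```text
t 5.15 pos [ 0.4666 -0.2875  0.1566] yawy 0.284 tilt [-0. -0. -1.] shift_cm [31.73 19.8  -3.55] spin 0.256 q7 [ 0.95  0.16 -0.49  1.74  0.08  1.26  0.73] F [ 0.1 -0.5 -0.4] w 0.007
```

View pics/g2.png

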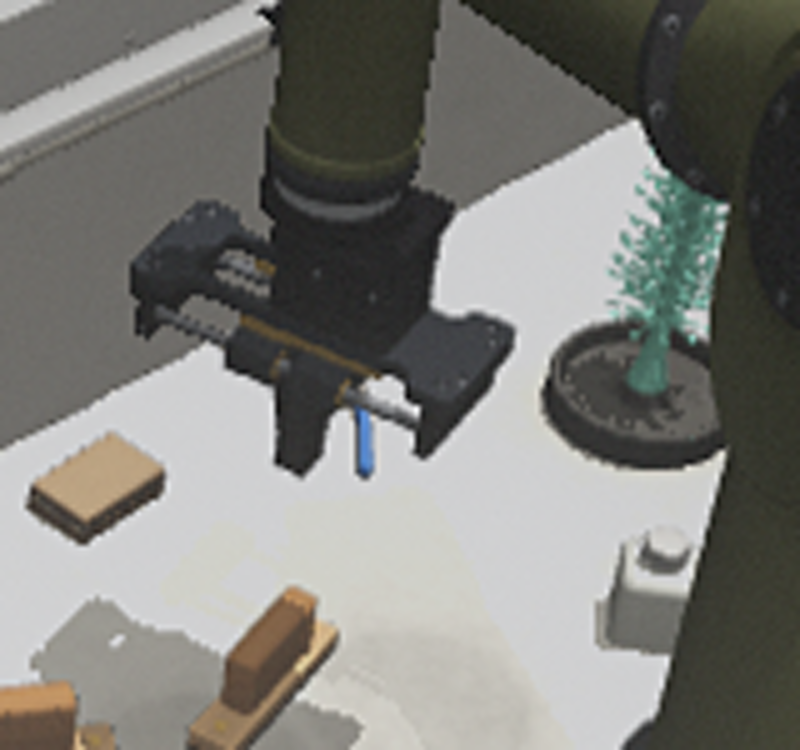

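View pics/g3.png

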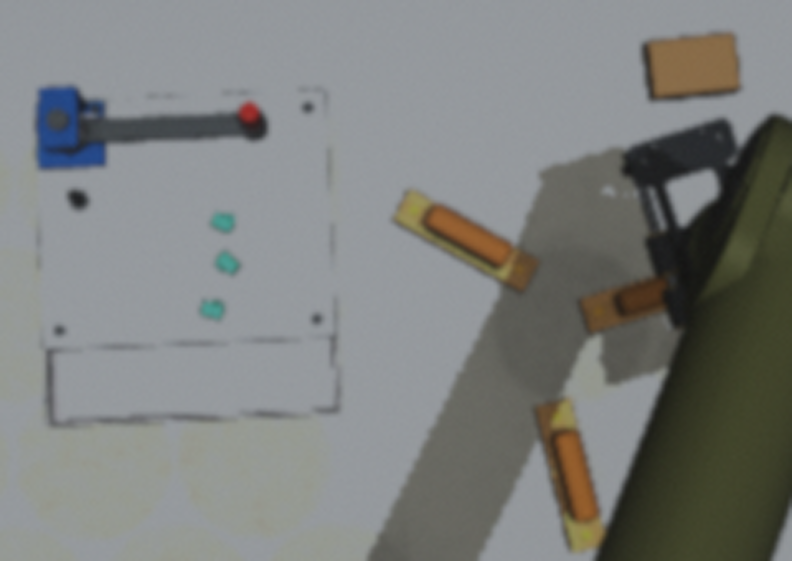

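```bash
python3 -c "
from h import *
for z in (.029,.062,.09):
  for o in (-.011,0,.011):
    p=np.array([.4669,-.2876,z])+Rz(.284)@[o,0,0]
    print(z,o,((P('scene',p)[0]-[330,130])*5).round())
  print('tgt', ((P('scene',[.466,-.2878,z])[0]-[330,130])*5).round())
p=np.array([.466,-.2878,0])
for X in [(-11,-37),(-11,37),(11,37),(11,-37)]: print(((P('scene',p+Rz(.2837)@np.array([*X,62.])/1000)[0]-[330,130])*5).round())
# g2 tcp check
print(((P('scene',[.4666,-.2875,.1486])[0]-[330,80])*5).round())
"
```

```text
0.029 -0.011 [280. 419.]
0.029 0 [263. 411.]
0.029 0.011 [247. 404.]
tgt [265. 412.]
0.062 -0.011 [286. 379.]
0.062 0 [269. 371.]
0.062 0.011 [253. 363.]
tgt [271. 372.]
0.09 -0.011 [291. 343.]
0.09 0 [274. 335.]
0.09 0.011 [258. 328.]
tgt [276. 336.]
[319. 343.]
[254. 417.]
[221. 401.]
[287. 328.]
[286. 509.]
```

```bash
python3 -c "
from h import *
from scipy.spatial.transform import Rotation as Ro
s=ctrl.get_state();R=Ro.from_rotvec(s['tool_rot']).as_matrix();p=s['position'];print(p)
for n,b in (('scene',(340,90,110,90)),('top',(370,170,100,90))):
  im=optics.get_image(n)[:,:,::-1].copy()
  x,y,w,h=b;k=7
  o=cv2.resize(im[y:y+h,x:x+w],None,fx=k,fy=k,interpolation=cv2.INTER_CUBIC)
  for X,c in [((0,0,8),(0,0,255)),((0,0,0),(0,255,255)),((0,0,-11),(0,255,0))]+[((sx*37,sy*95,-62),(255,0,255)) for sx in(1,-1) for sy in (1,-1)]+[((0,0,-62),(255,255,0))]:
    u=((P(n,p+R@np.array(X)/1000)[0]-[x,y]+.5)*k).astype(int); cv2.circle(o,tuple(int(v) for v in u),4,c,-1)
  cv2.imwrite('pics/ov_'+n+'.png',o)
"
```

```text
[ 0.46616306 -0.28722145  0.15571961]
```

View pics/ov_scene.png

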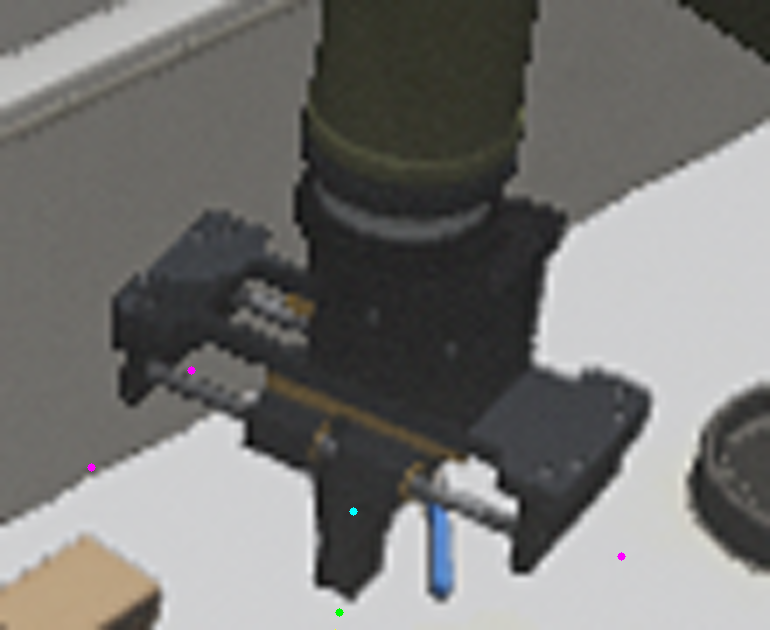

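View pics/ov_top.png

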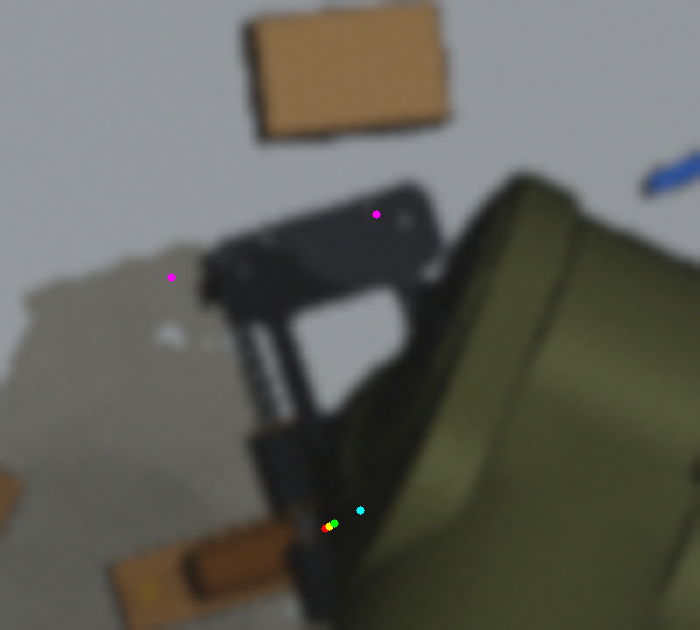

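```bash
python3 -c "
from h import *
from scipy.spatial.transform import Rotation as Ro
s=ctrl.get_state();R=Ro.from_rotvec(s['tool_rot']).as_matrix();p=s['position'];print(p,s['joint_positions'])
tip=p+R@[0,0,.008]
print('pred tip', (P('scene',tip)[0]-[340,90]+.5)*7,(P('top',tip)[0]-[370,170]+.5)*7)
for n in('scene','top'):
  print(n,np.array([P(n,tip+np.eye(3)[i]*.01)[0]-P(n,tip)[0] for i in range(3)]).round(2).tolist())
"
```

```text
[ 0.46628431 -0.28722614  0.15571948] [ 0.95389031  0.15831748 -0.49382682  1.74187497  0.07820441  1.26279749
  0.72546921]
pred tip [333.57219908 648.20838427] [325.54499014 528.01760576]
scene [[-2.49, -1.93], [-2.64, 1.5], [0.39, -2.71]]
top [[-0.13, -3.98], [-3.99, 0.07], [0.68, -0.35]]
```

play_rows(motion=[[1, -0.5, 4, 0, 0], [1, -0.5, 4, 0, 0], [1, 0, 0, 3, 0], [1, 0, 0, 3, 0], [1, 0, 0, 3, 0], [1, 0, 0, 2, 0], [1, 0, 0, 0.6, 0], [1, 0, 0, 0, 0], [1, 0, 0, 0, 0]])

```text
time: 6.48
position: [0.5474, -0.2752, 0.042]
tool_rot: [1.883, 2.512, 0.0]
ft_force: [-0.5, 0.6, 0.5]
grip_width: 0.007
```

```bash
cat > ov.py <<'E'
import sys
from h import *
from scipy.spatial.transform import Rotation as Ro
def ov(n,b,k,name,pts=((0,0,8),(0,0,0),(0,0,-11))):
  s=ctrl.get_state();R=Ro.from_rotvec(s['tool_rot']).as_matrix();p=s['position'];print(p.round(4),s['ft_force'].round(1),s['grip_width'])
  im=optics.get_image(n)[:,:,::-1].copy()
  x,y,w,h=b
  o=cv2.resize(im[y:y+h,x:x+w],None,fx=k,fy=k,interpolation=cv2.INTER_CUBIC)
  for X,c in zip(pts,[(0,0,255),(0,255,255),(0,255,0)]):
    u=((P(n,p+R@np.array(X)/1000)[0]-[x,y]+.5)*k).astype(int); cv2.circle(o,tuple(int(v) for v in u),3,c,-1)
  cv2.imwrite('pics/'+name,o)
E
python3 -c "
from ov import *
ov('scene',(320,110,110,100),7,'o2.png')"
```

```text
[ 0.5474 -0.2752  0.042 ] [-0.5  0.6  0.5] 0.007039826804162065
```

View pics/o2.png

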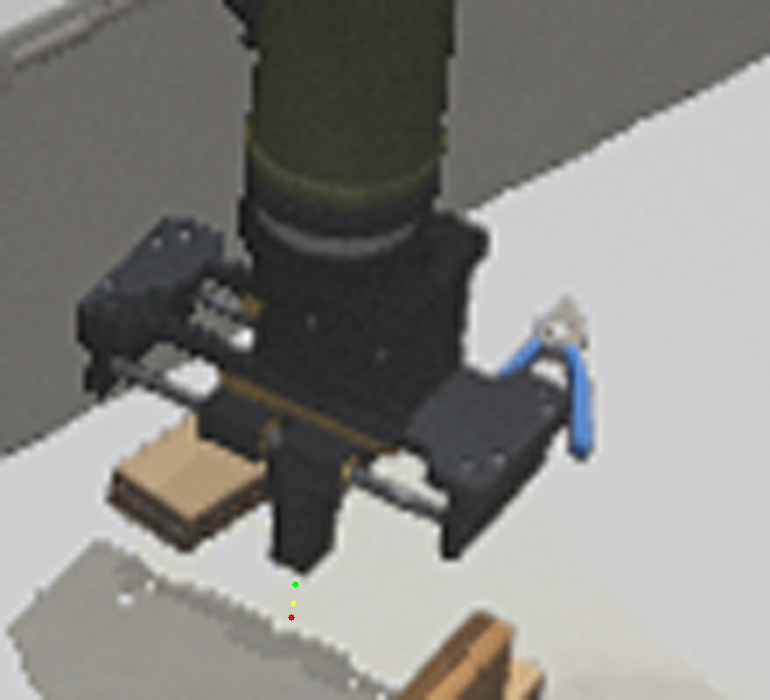

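play_rows(motion=[[1, 0, 0, 1, 0], [1, 0, 0, 1, 0], [1, 0, 0, 0.9, 0], [1, 0, 0, 0, 0], [1, 0, 0, 0, 0]])

```text
time: 7.15
position: [0.5466, -0.2748, 0.0117]
tool_rot: [-1.885, -2.514, -0.0]
ft_force: [0.1, 0.6, 0.5]
grip_width: 0.004
```

```bash
python3 -c "
from ov import *
ov('scene',(320,110,110,100),7,'o3.png')"
```

```text
[ 0.5466 -0.2748  0.0117] [0.1 0.6 0.5] 0.004177931359343992
```

View pics/o3.png

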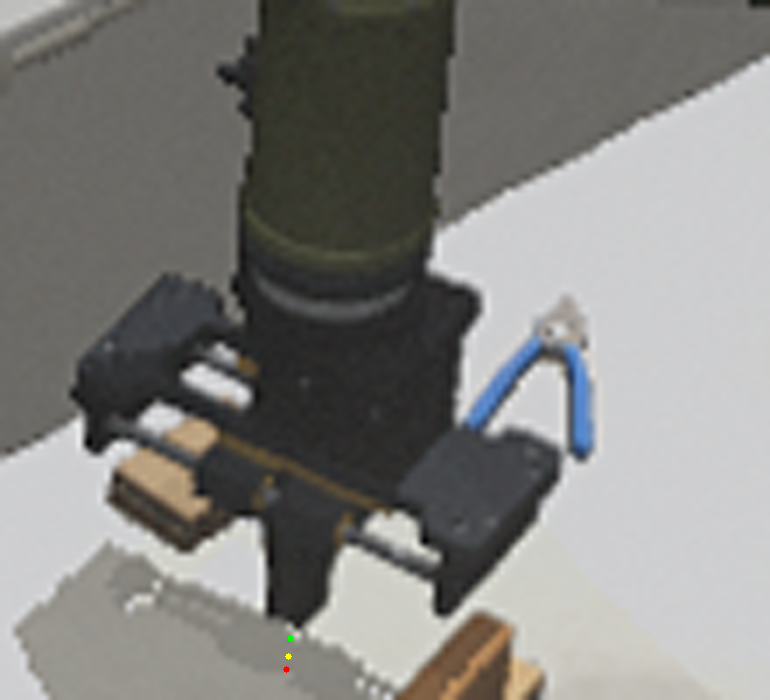

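play_rows(motion=[[1, 0, 0, 0.5, 0], [1, 0, 0, 0.5, 0], [1, 0, 0, 0, 0]])

```text
time: 7.58
position: [0.546, -0.2746, 0.0011]
tool_rot: [-1.884, -2.513, 0.0]
ft_force: [-0.6, -0.1, 0.1]
grip_width: 0.005
```

play_rows(motion=[[1, 0, 0, 0.3, 0], [1, 0, 0, 0, 0]])

```text
time: 7.82
position: [0.5463, -0.2747, -0.0015]
tool_rot: [-1.885, -2.513, 0.0]
ft_force: [-0.2, 0.0, -0.2]
grip_width: 0.003
```

play_rows(motion=[[1, 0, 0, 0.3, 0], [1, 0, 0, 0, 0]])

```text
time: 8.07
position: [0.5463, -0.2747, -0.0045]
tool_rot: [-1.884, -2.513, 0.0]
ft_force: [-0.2, 1.0, 0.0]
grip_width: 0.006
```

play_rows(motion=[[1, 0, 0, 0.4, 0], [1, 0, 0, 0, 0]])

```text
time: 8.32
position: [0.5462, -0.2747, -0.0087]
tool_rot: [-1.884, -2.513, 0.0]
ft_force: [0.5, 0.4, -0.2]
grip_width: 0.007
```

play_rows(motion=[[1, 0, 0, 0.3, 0], [1, 0, 0, 0, 0]])

```text
time: 8.57
position: [0.5463, -0.2747, -0.0116]
tool_rot: [-1.884, -2.513, 0.0]
ft_force: [0.7, 0.5, -0.0]
grip_width: 0.002
```

play_rows(motion=[[1, 0, 0, 0.2, 0], [1, 0, 0, 0, 0]])

```text
time: 8.82
position: [0.5464, -0.2747, -0.0134]
tool_rot: [-1.885, -2.513, 0.0]
ft_force: [0.5, 0.2, 0.3]
grip_width: 0.005
```

```bash
python3 -c "
from ov import *
ov('scene',(330,150,90,70),8,'o4.png')"
```

```text
[ 0.5464 -0.2747 -0.0134] [0.5 0.2 0.3] 0.0050043608905323235
```

View pics/o4.png

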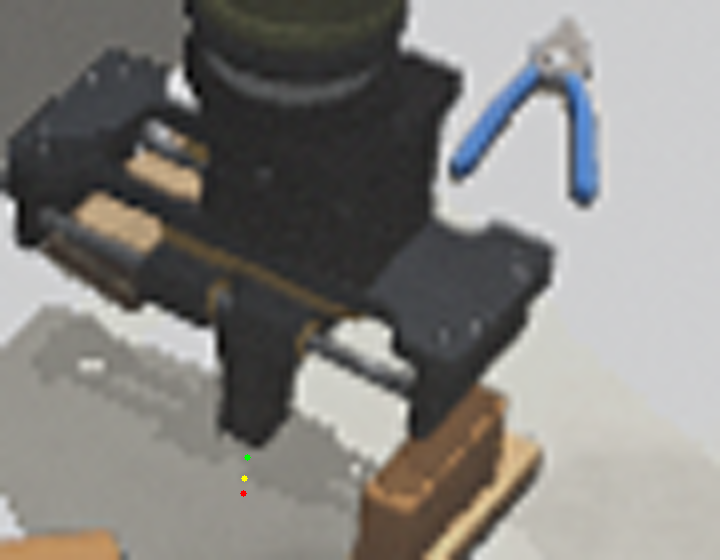

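play_rows(motion=[[1, 0, 0, 0.2, 0], [1, 0, 0, 0, 0]])

```text
time: 9.12
position: [0.5463, -0.2747, -0.0154]
tool_rot: [-1.885, -2.513, 0.0]
ft_force: [-0.5, -0.8, -0.1]
grip_width: 0.006
```

play_rows(motion=[[1, 0, 0, 0.2, 0], [1, 0, 0, 0, 0]])

```text
time: 9.38
position: [0.5463, -0.2748, -0.0175]
tool_rot: [-1.885, -2.513, 0.0]
ft_force: [1.0, 0.1, -0.2]
grip_width: 0.005
```

play_rows(motion=[[1, 0, 0, 0.2, 0], [1, 0, 0, 0, 0]])

```text
time: 9.62
position: [0.5464, -0.2747, -0.0195]
tool_rot: [-1.884, -2.513, 0.0]
ft_force: [-0.5, -0.8, -0.4]
grip_width: 0.004
```

play_rows(motion=[[1, 0, 0, 0.15, 0], [1, 0, 0, 0, 0]])

```text
time: 9.88
position: [0.5464, -0.2747, -0.0209]
tool_rot: [-1.885, -2.513, 0.0]
ft_force: [0.1, 0.7, 0.1]
grip_width: 0.009
```

play_rows(motion=[[1, 0, 0, 0.15, 0], [1, 0, 0, 0, 0]])

```text
time: 10.12
position: [0.5464, -0.2748, -0.0224]
tool_rot: [-1.885, -2.513, 0.0]
ft_force: [-0.3, 1.3, -0.1]
grip_width: 0.005
```

play_rows(motion=[[1, 0, 0, 0.15, 0], [1, 0, 0, 0, 0]])

```text
time: 10.38
position: [0.5464, -0.2748, -0.0239]
tool_rot: [-1.885, -2.513, 0.0]
ft_force: [0.0, 0.1, 0.0]
grip_width: 0.006
```

```bash
python3 -c "
from ov import *
ov('scene',(330,150,90,70),8,'o5.png')"
```

```text
[ 0.5464 -0.2748 -0.0239] [0.  0.1 0. ] 0.006035547552044783
```

View pics/o5.png

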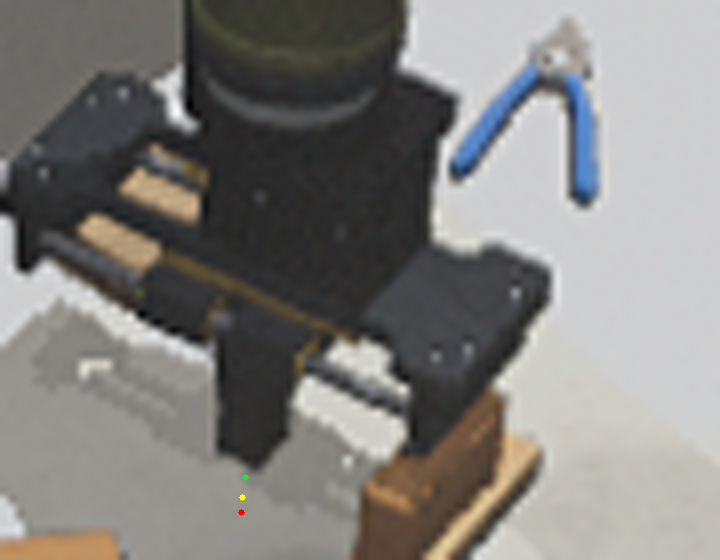

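play_rows(motion=[[1, 0, 0, 0.15, 0], [1, 0, 0, 0, 0]])

```text
time: 10.68
position: [0.5463, -0.2747, -0.0254]
tool_rot: [-1.885, -2.513, 0.0]
ft_force: [0.1, 0.1, 0.4]
grip_width: 0.006
```

play_rows(motion=[[1, 0, 0, 0.15, 0], [1, 0, 0, 0, 0]])

```text
time: 10.92
position: [0.5464, -0.2748, -0.0269]
tool_rot: [-1.885, -2.513, 0.0]
ft_force: [-0.2, 0.7, 0.3]
grip_width: 0.004
```

play_rows(motion=[[1, 0, 0, 0.15, 0], [1, 0, 0, 0, 0]])

```text
time: 11.18
position: [0.5464, -0.2748, -0.0284]
tool_rot: [-1.885, -2.513, 0.0]
ft_force: [0.2, -0.3, 0.2]
grip_width: -0.0
```

play_rows(motion=[[1, 0, 0, 0.15, 0], [1, 0, 0, 0, 0]])

```text
time: 11.42
position: [0.5467, -0.2749, -0.0293]
tool_rot: [1.884, 2.513, -0.0]
ft_force: [-0.7, 1.3, 3.1]
grip_width: 0.003
```

play_rows(motion=[[1, 0, 0, 0.15, 0], [1, 0, 0, 0, 0]])

```text
time: 11.68
position: [0.5467, -0.2749, -0.0294]
tool_rot: [1.885, 2.513, -0.001]
ft_force: [-4.9, 2.3, 13.3]
grip_width: 0.006
```

```bash
python3 -c "
from ov import *
ov('scene',(345,170,60,50),12,'o6.png')"
```

```text
[ 0.5467 -0.2749 -0.0294] [-4.9  2.3 13.3] 0.006220559792985911
```

View pics/o6.png

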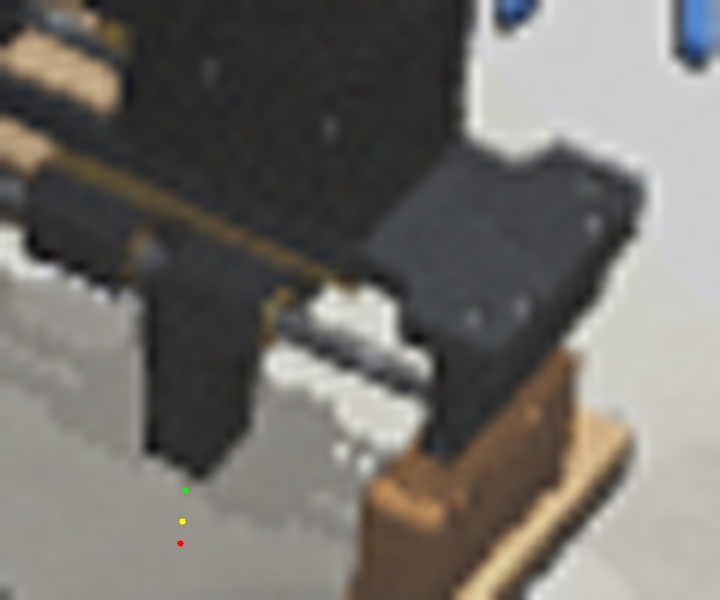

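play_rows(motion=[[1, 0, 0, -1, 0], [1, 0, 0, -3, 0], [1, 0, 0, -4, 0], [0, 0, 0, -4, 0], [0, 0.4, -4, 0, 0], [0, 0.4, -4, 0, 0], [0, 0, 0, 0, 0], [0, 0, 0, 0, 0]])

```text
time: 12.72
position: [0.4683, -0.2894, 0.0891]
tool_rot: [1.884, 2.513, 0.001]
ft_force: [0.8, 1.1, 0.0]
grip_width: 0.485
```

```bash
python3 -c "
from ov import *
from go import go
go([.466,-.2878,.0],.2837)
ov('scene',(330,110,110,120),6,'o7.png')"
```

```text
t 12.72 pos [ 0.4683 -0.2894  0.0891] yawy 0.2841 tilt [ 0.001 -0.    -1.   ] shift_cm [ 0.23 -0.19  8.91] spin 0.0 q7 [ 0.96  0.22 -0.51  1.82  0.12  1.13  0.7 ] F [0.8 1.1 0. ] w 0.485
[ 0.4683 -0.2894  0.0891] [0.8 1.1 0. ] 0.4845997554826196
```

View pics/o7.png

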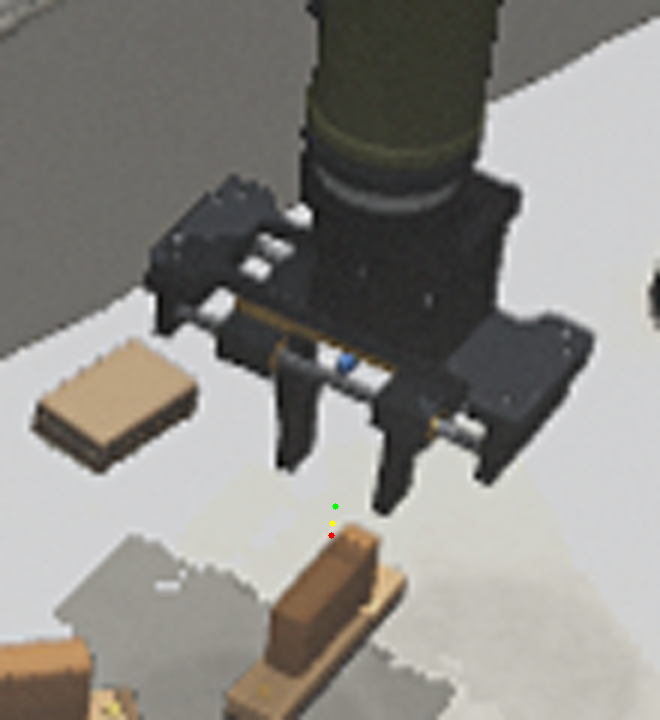

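play_rows(motion=[[0, 0.2, -0.2, 0, 0], [0, 0, 0, 0, 0], [0, 0, 0, 0, 0], [0, 0, 0, 0, 0], [0, 0, 0, 2, 0], [0, 0, 0, 2.5, 0], [0, 0, 0, 2, 0], [0, 0, 0, 1, 0], [0, 0, 0, 0.8, 0], [0, 0, 0, 0, 0]])

```text
time: 14.02
position: [0.4649, -0.2881, 0.0056]
tool_rot: [-1.884, -2.513, 0.0]
ft_force: [-0.8, -0.1, -0.8]
grip_width: 1.003
```

```bash
python3 -c "
from ov import *
ov('scene',(345,150,90,80),8,'o8.png')"
```

```text
[ 0.4649 -0.2881  0.0056] [-0.8 -0.1 -0.8] 1.0027318558368947
```

View pics/o8.png

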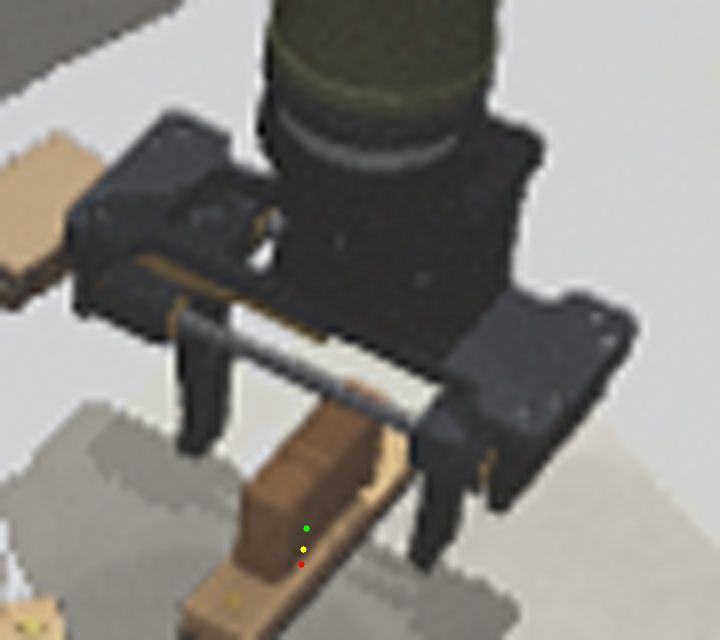

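play_rows(motion=[[1, 0, 0, 0, 0], [1, 0, 0, 0, 0], [1, 0, 0, 0, 0], [1, 0, 0, 0, 0], [1, 0, 0, 0, 0], [1, 0, 0, 0, 0], [1, 0, 0, 0, 0], [1, 0, 0, 0, 0], [1, 0, 0, 0, 0], [1, 0, 0, 0, 0], [1, 0, 0, 0, 0], [1, 0, 0, 0, 0]], force=35)

```text
time: 15.58
position: [0.465, -0.2881, 0.0057]
tool_rot: [-1.885, -2.514, 0.0]
ft_force: [0.3, -0.1, -0.4]
grip_width: 0.249
```

```bash
python3 -c "
from ov import *
ov('scene',(345,150,90,80),8,'o9.png')"
```

```text
[ 0.465  -0.2881  0.0057] [ 0.3 -0.1 -0.4] 0.24943894537712966
```

View pics/o9.png

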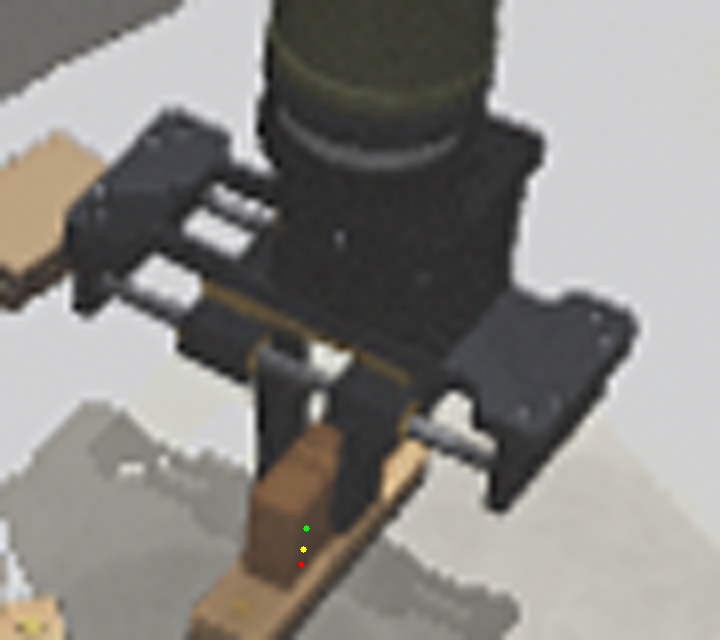

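play_rows(motion=[[1, 0, 0, -1, 0], [1, 0, 0, -2, 0], [1, 0, 0, -3, 0], [1, 0, 0, -3, 0], [1, 0, 0, -3, 0], [1, 0, 0, 0, 0], [1, 0, 0, 0, 0]])

```text
time: 16.5
position: [0.4643, -0.2879, 0.125]
tool_rot: [-1.884, -2.513, 0.001]
ft_force: [0.0, 0.3, -2.4]
grip_width: 0.249
```

```bash
python3 -c "
from ov import *
ov('scene',(345,110,90,80),8,'p1.png')
ov('top',(360,210,90,80),8,'p2.png')"
```

```text
[ 0.4643 -0.2879  0.125 ] [ 0.   0.3 -2.4] 0.248822686891519
[ 0.464  -0.2877  0.1245] [ 0.3 -0.1 -0.5] 0.2501230193859538
```

View pics/p1.png

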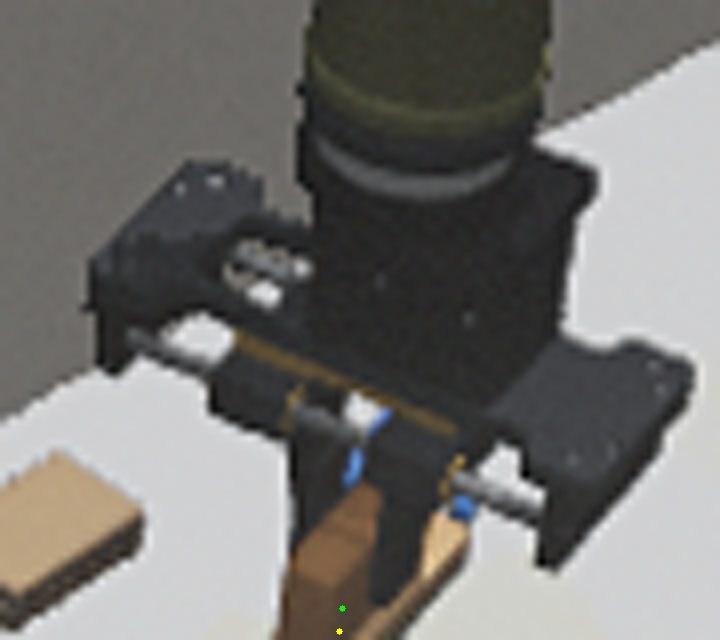

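View pics/p2.png

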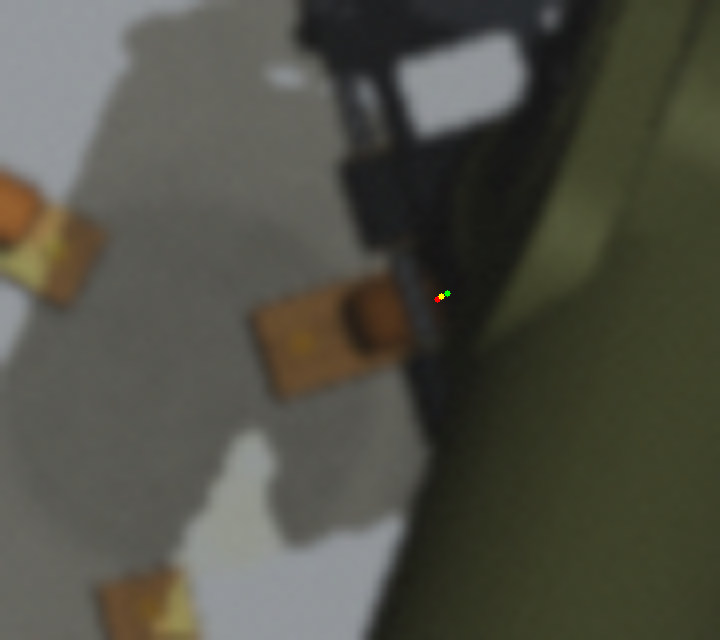

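```bash
python3 -c "
from h import *
from go import go
z=.1368
a=U('top',(252.5/8-.5+360,312.5/8-.5+210),z);b=U('top',(277.5/8-.5+360,400.5/8-.5+210),z)
print(a,b,np.linalg.norm(a-b),np.arctan2(a[1]-b[1],a[0]-b[0]))
p=np.array([.464,-.2877,0]);yaw=.284
m=(a+b)/2; d=Rz(-yaw)@(m-p);print('end centre rel TCP in scraper frame',d*1000)
print('scene chk',[((P('scene',[*(m[:2]),z-.018+o])[0])) for o in (0,.018)])
"
```

```text
[ 0.45905564 -0.22592641  0.1368    ] [ 0.43116673 -0.23301006  0.1368    ] 0.028774449229900072 0.24873527327050018
end centre rel TCP in scraper frame [ -1.81577085  61.19173499 136.8       ]
scene chk [array([375.9933145, 202.8134025]), array([376.61910421, 198.04582254])]
```

```bash
cat > cl.py <<'E'
from fit import f
from h import *
from go import go
c=f.x
def T(x,y,z): return Rz(c[2])@np.array([x,y,z])/1000+[c[0],c[1],0]
E
python3 -c "
from cl import *
print(T(40,-18,0),T(-85,-18,0),np.linalg.norm(T(-85,-18,0)[:2]))
go(T(40,-18,120),c[2])"
```

```text
[0.56175464 0.07242236 0.        ] [0.43680372 0.06891986 0.        ] 0.44220746037651104
t 16.6 pos [ 0.4639 -0.2876  0.1243] yawy 0.284 tilt [-0.002  0.001 -1.   ] shift_cm [31.82 19.48  0.46] spin 0.256 q7 [ 0.97  0.18 -0.51  1.78  0.1   1.2   0.71] F [-0.1  0.3 -1.5] w 0.251
```

play_rows(motion=[[1, 2, 1.2, 0, 0], [1, 3.5, 2.1, 0, 0], [1, 3.5, 2.1, 0, 0], [1, 3.5, 2.1, 0, 0], [1, 3.5, 2.2, 0, 0], [1, 3.5, 2.2, 0, 0], [1, 3.5, 2.2, 0, 0], [1, 3.5, 2.2, 0, 0], [1, 3.3, 2.0, 0, 0], [1, 2, 1.2, 0, 0], [1, 0, 0, 0, 0.13], [1, 0, 0, 0, 0.126], [1, 0, 0, 0, 0], [1, 0, 0, 0, 0]])

```text
time: 18.35
position: [0.5626, 0.0716, 0.125]
tool_rot: [-2.187, -2.254, 0.001]
ft_force: [-0.6, -0.1, -0.9]
grip_width: 0.25
```

```bash
python3 -c "
from cl import *
from ov import *
go(T(40,-18,42.5),c[2])
ov('scene',(190,130,160,140),5,'q1.png')"
```

```text
t 18.35 pos [0.5626 0.0716 0.125 ] yawy 0.0301 tilt [-0.001 -0.    -1.   ] shift_cm [ 0.08 -0.07  8.25] spin 0.002 q7 [ 0.46  0.26 -0.73  1.73  0.18  1.22 -0.29] F [-0.6 -0.1 -0.9] w 0.25
[0.5626 0.0716 0.125 ] [-0.6 -0.1 -0.9] 0.2497201968935471
```

View pics/q1.png

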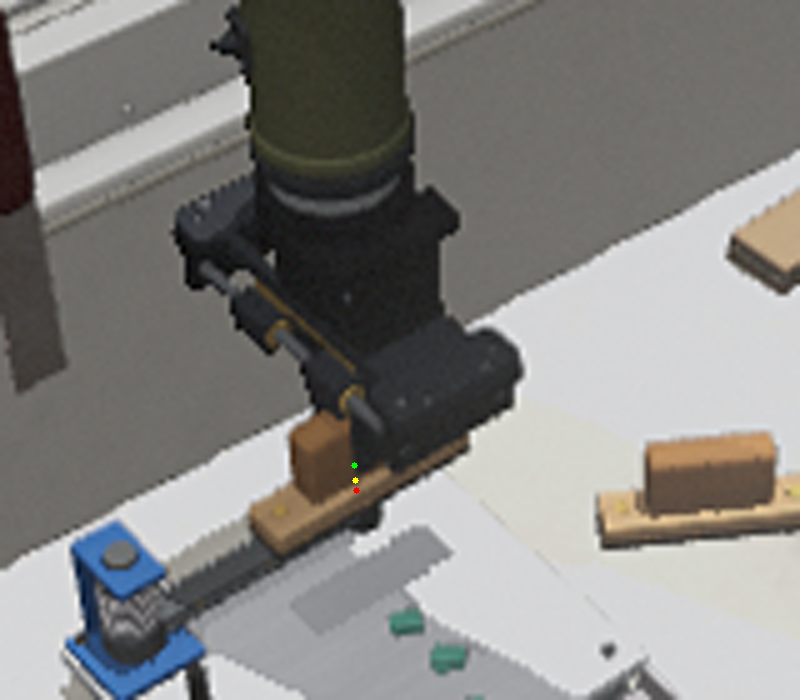

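play_rows(motion=[[1, 0.1, -0.1, 2, 0], [1, 0, 0, 2.5, 0], [1, 0, 0, 2, 0], [1, 0, 0, 0.8, 0], [1, 0, 0, 0.5, 0], [1, 0, 0, 0, 0]])

```text
time: 19.15
position: [0.5622, 0.0728, 0.0479]
tool_rot: [2.19, 2.252, 0.0]
ft_force: [-0.8, 0.2, -0.3]
grip_width: 0.249
```

```bash
python3 -c "
from cl import *
from ov import *
go(T(40,-18,42.5),c[2])
ov('scene',(215,160,110,100),7,'q2.png')"
```

```text
t 19.15 pos [0.5622 0.0728 0.0479] yawy 0.0282 tilt [ 0.  0. -1.] shift_cm [-0.04 -0.05  0.54] spin 0.0 q7 [ 0.43  0.34 -0.7   1.81  0.25  1.08 -0.34] F [-0.8  0.2 -0.3] w 0.249
[0.5622 0.0728 0.0479] [-0.8  0.2 -0.3] 0.24900793896436207
```

View pics/q2.png

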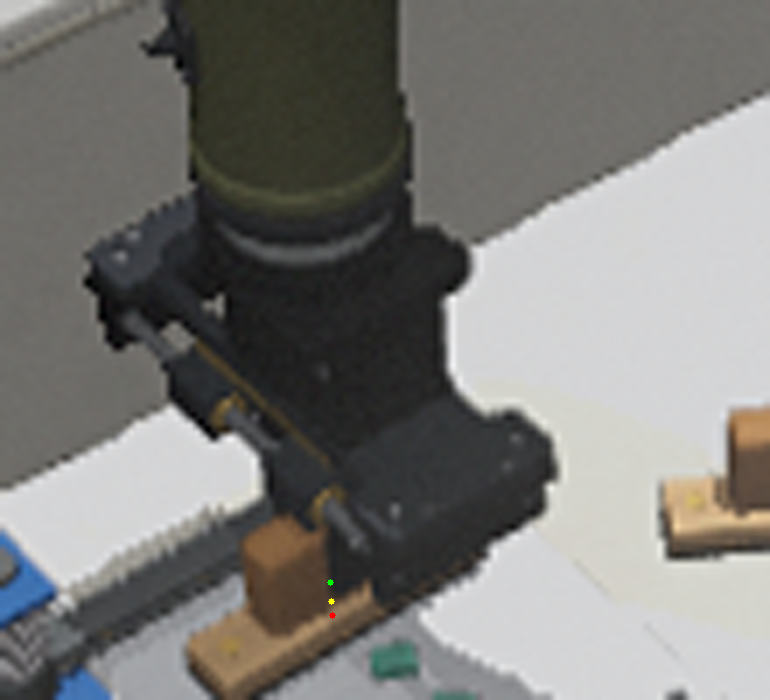

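play_rows(motion=[[1, 0, 0, 0.3, 0], [1, 0, 0, 0.2, 0], [1, 0, 0, 0, 0], [1, 0, -0.6, 0, 0], [1, 0, -1, 0, 0], [1, 0, -1, 0, 0], [1, 0, -1, 0, 0], [1, 0, -1, 0, 0], [1, 0, -1, 0, 0], [1, 0, 0, 0, 0]])

```text
time: 20.45
position: [0.5053, 0.0709, 0.0427]
tool_rot: [2.19, 2.252, -0.001]
ft_force: [0.6, 0.1, -1.6]
grip_width: 0.25
```

```bash
python3 -c "
from cl import *
from ov import *
go(T(-85,-18,42.5),c[2])
ov('scene',(190,170,150,140),5,'q3.png')"
```

```text
t 20.45 pos [0.5053 0.0709 0.0427] yawy 0.0281 tilt [-0.    -0.001 -1.   ] shift_cm [-0.01 -6.85  0.03] spin 0.0 q7 [ 0.48  0.23 -0.73  1.95  0.18  1.03 -0.31] F [ 0.6  0.1 -1.6] w 0.25
[0.5053 0.0709 0.0427] [ 0.6  0.1 -1.6] 0.2501701689180062
```

View pics/q3.png

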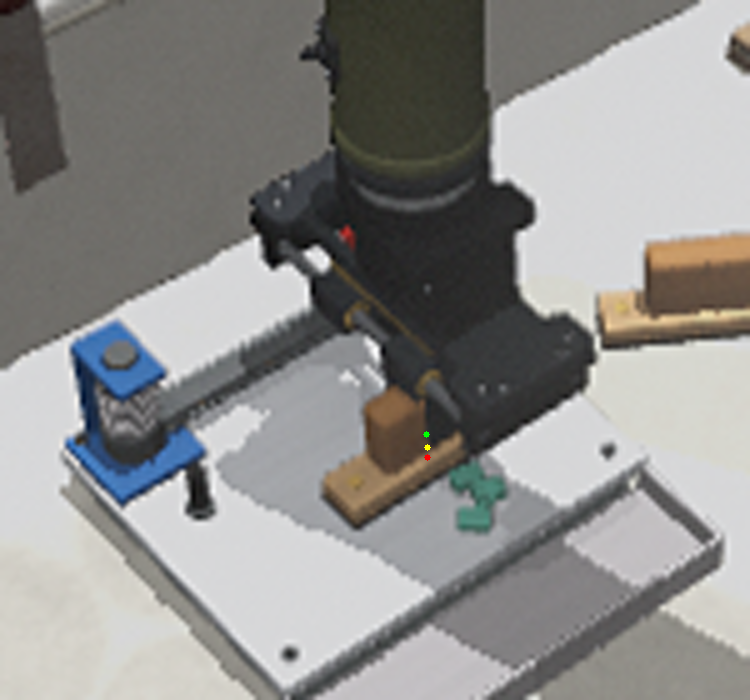

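play_rows(motion=[[1, 0, -0.7, 0, 0], [1, 0, -0.9, 0, 0], [1, 0, -0.9, 0, 0], [1, 0, -0.9, 0, 0], [1, 0, -0.9, 0, 0], [1, 0, -0.9, 0, 0], [1, 0, -0.8, 0, 0], [1, 0, -0.8, 0, 0], [1, 0, 0, 0, 0]])

```text
time: 21.62
position: [0.4375, 0.069, 0.0427]
tool_rot: [2.19, 2.252, -0.001]
ft_force: [-0.4, -0.3, -0.8]
grip_width: 0.249
```

```bash
python3 -c "
from cl import *
from ov import *
go(T(-85,-18,42.5),c[2])
ov('scene',(190,190,150,140),5,'q4.png')"
```

```text
t 21.62 pos [0.4375 0.069  0.0427] yawy 0.028 tilt [-0.    -0.001 -1.   ] shift_cm [-0.01 -0.07  0.02] spin -0.0 q7 [ 0.53  0.06 -0.76  2.09  0.05  1.01 -0.22] F [-0.4 -0.3 -0.8] w 0.249
[0.4375 0.069  0.0427] [-0.4 -0.3 -0.8] 0.24903977126059568
```

View pics/q4.png

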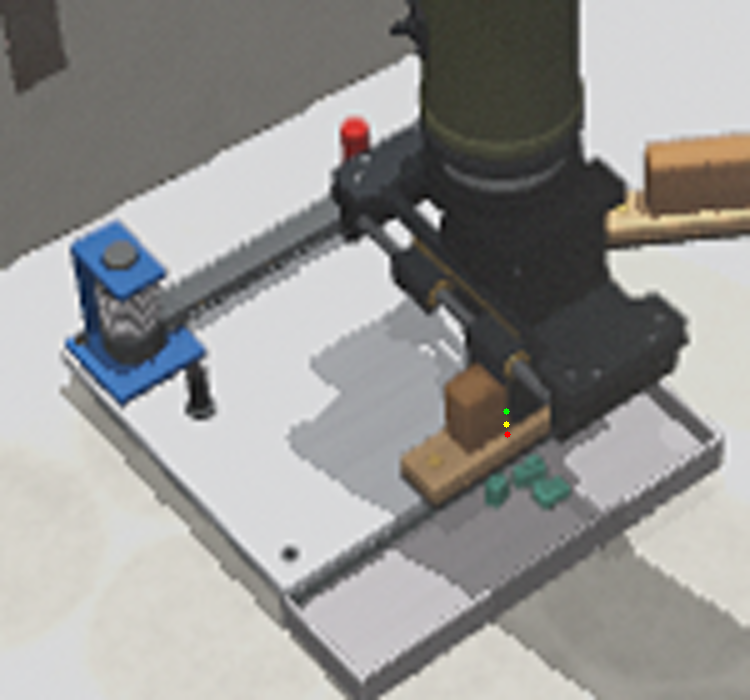

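play_rows(motion=[[1, 0, 0.5, 0, 0], [1, 0, 0, -2, 0], [1, 0, 0, -3, 0], [1, 0, 0, -3, 0], [1, 0, 0, 0, 0], [1, 0, 0, 0, 0]])

```text
time: 22.42
position: [0.4428, 0.0693, 0.1219]
tool_rot: [-2.19, -2.252, 0.001]
ft_force: [0.4, 0.3, -1.2]
grip_width: 0.248
```

```bash
python3 -c "
from cl import *
from ov import *
go(T(-85,-18,42.5),c[2])
ov('scene',(250,240,90,80),8,'q5.png')
ov('top',(200,180,170,130),4.5,'q6.png')"
```

```text
t 22.43 pos [0.4428 0.0693 0.1219] yawy 0.028 tilt [-0.001  0.    -1.   ] shift_cm [-0.02 -0.59  7.94] spin -0.0 q7 [ 0.56 -0.04 -0.75  2.   -0.03  1.18 -0.15] F [ 0.4  0.3 -1.2] w 0.248
[0.4428 0.0693 0.1219] [ 0.4  0.3 -1.2] 0.24801322865683156
[0.4424 0.0693 0.1216] [-0.3  0.3 -1.2] 0.25194891967467836
```

View pics/q5.png

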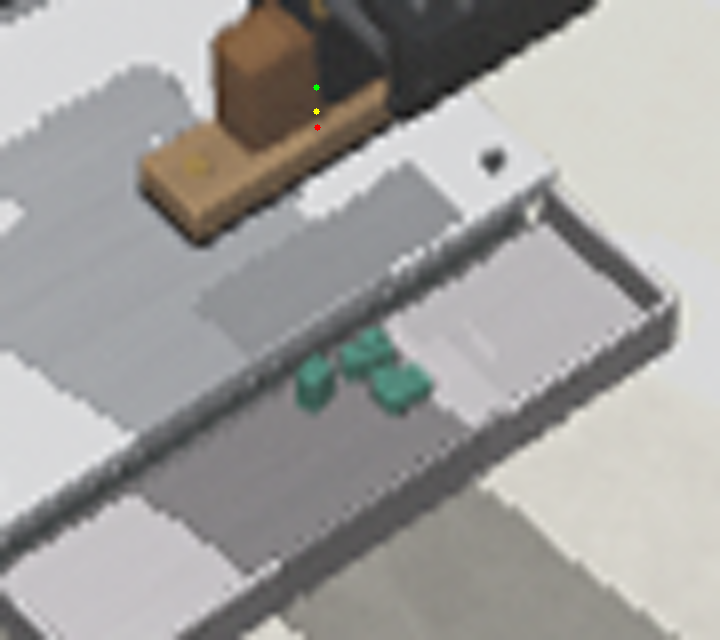

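View pics/q6.png

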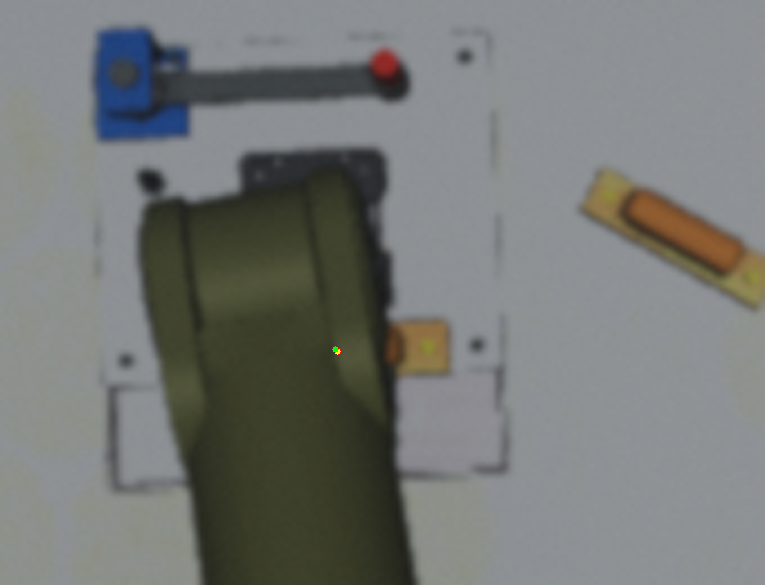

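```bash
python3 -c "
from go import go
go([.468,-.288,.0065],.2837)"
```

```text
t 22.52 pos [0.4422 0.0693 0.1214] yawy 0.0281 tilt [-0.002  0.    -1.   ] shift_cm [-35.79   1.6   11.48] spin -0.256 q7 [ 0.56 -0.04 -0.75  2.   -0.03  1.18 -0.15] F [ 0.1  0.4 -1.2] w 0.25
```

play_rows(motion=[[1, -2, 0, 0, 0], [1, -4, 0.2, 0, 0], [1, -4.2, 0.2, 0, 0], [1, -4.2, 0.2, 0, 0], [1, -4.2, 0.2, 0, 0], [1, -4.2, 0.2, 0, 0], [1, -4.2, 0.2, 0, 0], [1, -4, 0.2, 0, 0], [1, -2.8, 0.2, 0, 0], [1, -2, 0, 0, 0], [1, 0, 0, 0, -0.13], [1, 0, 0, 0, -0.126], [1, 0, 0, 2, 0], [1, 0, 0, 3, 0], [1, 0, 0, 3, 0], [1, 0, 0, 1.5, 0], [1, 0, 0, 0, 0], [1, 0, 0, 0, 0]])

```text
time: 24.78
position: [0.4701, -0.2883, 0.0289]
tool_rot: [1.883, 2.512, 0.0]
ft_force: [-0.7, -0.5, -0.9]
grip_width: 0.252
```

```bash
python3 -c "
from go import go
from ov import *
go([.468,-.288,.0062],.2837)
ov('scene',(330,130,110,110),6,'r1.png')"
```

```text
t 24.77 pos [ 0.4701 -0.2883  0.0289] yawy 0.2843 tilt [ 0.002 -0.001 -1.   ] shift_cm [ 0.09 -0.19  2.27] spin 0.001 q7 [ 0.87  0.28 -0.42  1.87  0.13  1.01  0.68] F [-0.7 -0.5 -0.9] w 0.252
[ 0.4701 -0.2883  0.0289] [-0.7 -0.5 -0.9] 0.25209277798223934
```

View pics/r1.png

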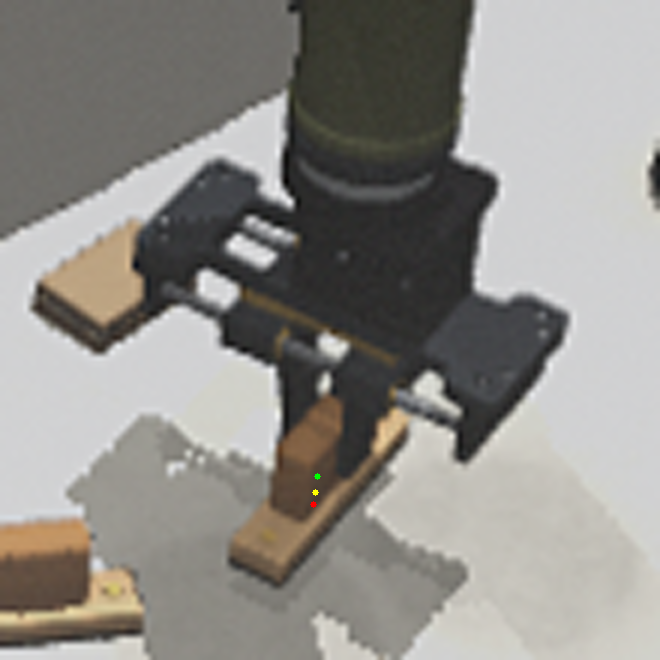

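play_rows(motion=[[1, 0, 0, 1.2, 0], [1, 0, 0, 0.7, 0], [1, 0, 0, 0.35, 0], [1, 0, 0, 0, 0], [1, 0, 0, 0, 0]])

```text
time: 25.45
position: [0.4687, -0.2878, 0.0057]
tool_rot: [-1.884, -2.513, 0.001]
ft_force: [-3.2, 1.3, 4.5]
grip_width: 0.251
```

play_rows(motion=[[0.9, 0, 0, 0, 0], [0.6, 0, 0, 0, 0], [0.3, 0, 0, 0, 0], [0.3, 0, 0, 0, 0], [0.3, 0, 0, 0, 0], [0.3, 0, 0, 0, 0], [0.3, 0, 0, -1, 0], [0.3, 0, 0, -3, 0], [0.3, 0, 0, -4, 0], [0.3, 0, 0, -4, 0], [0.3, 0, 0, -2, 0], [0.3, 0, 0, 0, 0], [0.3, 0, 0, 0, 0]])

```text
time: 27.08
position: [0.4685, -0.2877, 0.1445]
tool_rot: [-1.884, -2.513, 0.0]
ft_force: [-0.4, 0.4, 0.1]
grip_width: 0.698
```

```bash
python3 -c "
from cl import *
from ov import *
go(T(85,-50,140),c[2])
ov('scene',(330,130,110,110),6,'r2.png')
ov('top',(200,180,250,150),3,'r3.png')"
```

```text
t 27.07 pos [ 0.4685 -0.2877  0.1445] yawy 0.2841 tilt [-0.001  0.001 -1.   ] shift_cm [27.72 22.59  0.45] spin 0.256 q7 [ 0.9   0.17 -0.43  1.75  0.07  1.24  0.73] F [-0.4  0.4  0.1] w 0.698
[ 0.4685 -0.2877  0.1445] [-0.4  0.4  0.1] 0.6982493037833668
[ 0.4683 -0.2876  0.144 ] [-0.3 -1.  -0. ] 0.7019760274910002
```

View pics/r2.png

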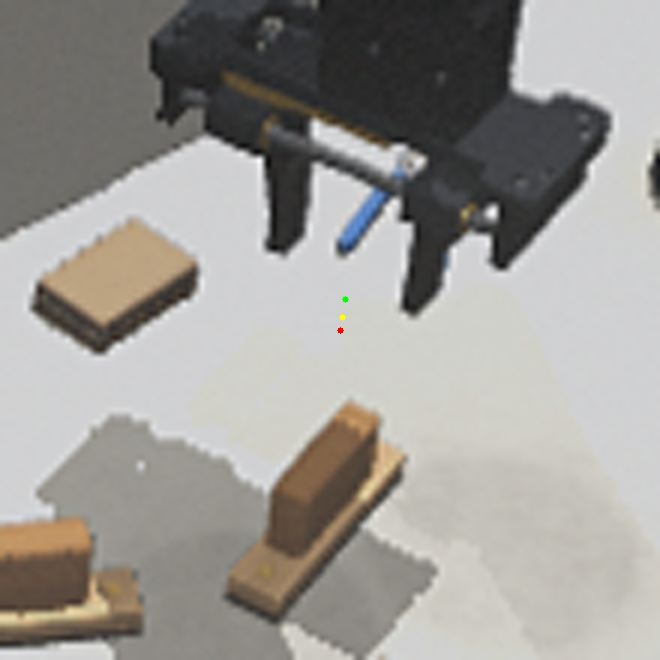

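View pics/r3.png

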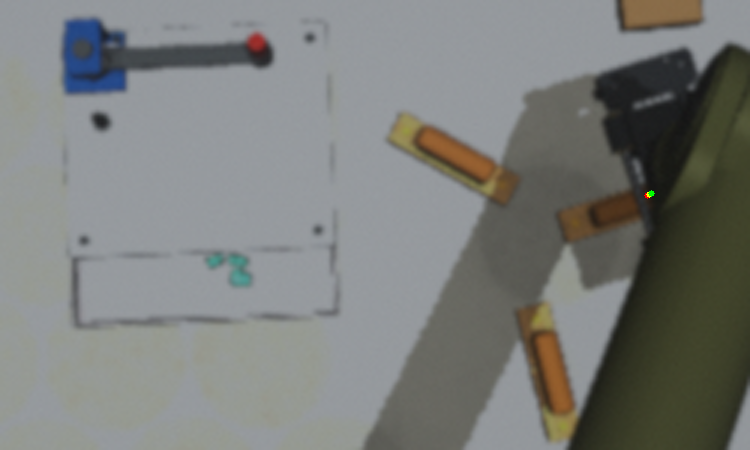

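```bash
python3 -c "
from cl import *
print(T(85,-50,92),T(85-139.8,100-54.4,92), np.linalg.norm(T(85-139.8,100-54.4,0)[:2]))
for r in (150,158,162): print(r,[U('top',(270,r),z).round(3)[0] for z in (0,.15)])
for q in (.3,.6,.9,1.2): print(q,T(85-150*np.sin(q),100-150*np.cos(q),0).round(4))
for uv in [(190,258),(100,190)]: print(U('scene',uv,0).round(3))
im=cv2.imread('pics/top0.png');crop(im,190,110,150,100,5,'wall.png')
"
```

```text
[0.60763361 0.04169583 0.092     ] [0.46520979 0.13334109 0.092     ] 0.4839421413893945
150 [np.float64(0.752), np.float64(0.714)]
158 [np.float64(0.73), np.float64(0.693)]
162 [np.float64(0.718), np.float64(0.683)]
0.3 [0.5631 0.0472 0.    ]
0.6 [0.5222 0.0655 0.    ]
0.9 [0.4886 0.0951 0.    ]
1.2 [0.4652 0.1334 0.    ]
[0.682 0.233 0.   ]
[1.088 0.31  0.   ]
```

View pics/wall.png

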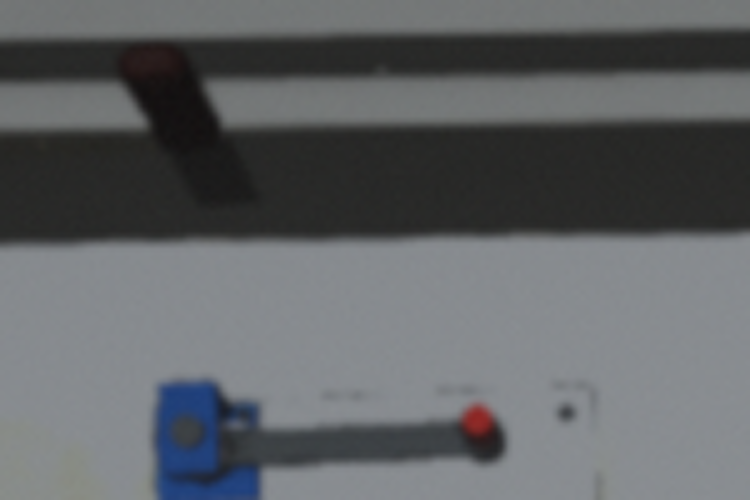

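```bash
python3 -c "
from h import *
def tri(a,b):
    M=[]
    for n,uv in (('top',a),('scene',b)):
        c=optics.calibration(n);Pm=c['K']@np.linalg.inv(c['pose'])[:3];M.append(Pm)
    X=cv2.triangulatePoints(M[0],M[1],np.array(a,float).reshape(2,1),np.array(b,float).reshape(2,1));return (X[:3]/X[3]).ravel().round(3)
print(tri((241,150.6),(197,206)),tri((228,137),(195,172)))
# ledge front edge: for x,z candidates where top row ~135 and 125; project to scene
for z in (.1,.2,.25,.3,.35,.4):
  for r in (135,):
    w=U('top',(280,r),z); print(z,w.round(3),P('scene',w)[0].round())
im=cv2.imread('pics/scene0.png');crop(im,150,60,260,190,3,'wall2.png')
"
```

```text
[0.726 0.159 0.12 ] [0.717 0.163 0.252]
0.1 [0.766 0.053 0.1  ] [225. 188.]
0.2 [0.738 0.047 0.2  ] [229. 165.]
0.25 [0.724 0.044 0.25 ] [231. 153.]
0.3 [0.71  0.041 0.3  ] [234. 140.]
0.35 [0.695 0.038 0.35 ] [236. 126.]
0.4 [0.681 0.035 0.4  ] [239. 111.]
```

View pics/wall2.png

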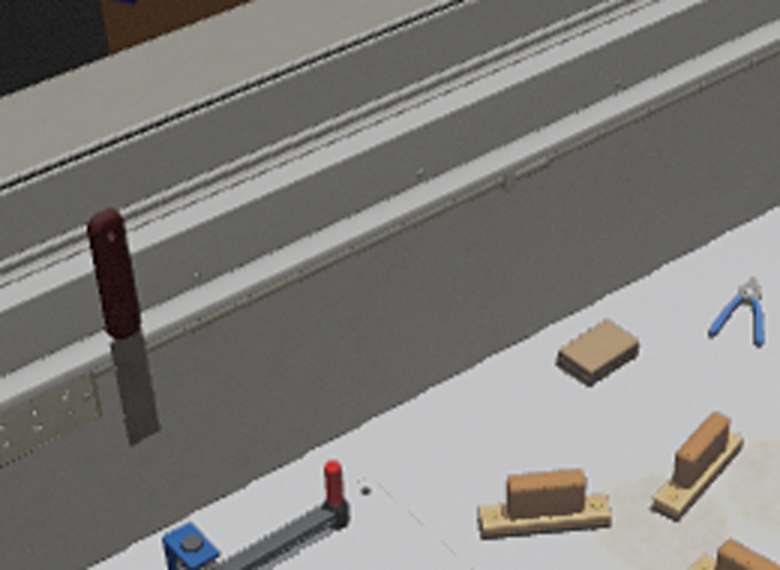

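play_rows(motion=[[0.3, 2, 1.6, 0, 0], [0.3, 3.2, 2.6, 0, 0], [0.3, 3.5, 2.9, 0, 0], [0.3, 3.5, 2.9, 0, 0], [0.3, 3.5, 2.9, 0, 0], [0.3, 3.5, 2.9, 0, 0], [0.3, 3.5, 2.8, 0, 0], [0.3, 2.5, 2.0, 0, 0], [0.3, 1.5, 1.2, 0, 0], [0.3, 1, 0.8, 0, 0], [0.3, 0, 0, 0, 0.13], [0.3, 0, 0, 0, 0.126], [0.3, 0, 0, 0, 0], [0.3, 0, 0, 0, 0]])

```text
time: 28.92
position: [0.6084, 0.0405, 0.1451]
tool_rot: [2.189, 2.253, -0.001]
ft_force: [0.8, -0.5, -0.6]
grip_width: 0.704
```

```bash
python3 -c "
from cl import *
from ov import *
go(T(85,-50,46),c[2])
ov('scene',(200,110,120,130),6,'s1.png')"
```

```text
t 28.93 pos [0.6084 0.0405 0.1451] yawy 0.0291 tilt [-0. -0. -1.] shift_cm [ 0.13 -0.07  9.91] spin 0.001 q7 [ 0.39  0.32 -0.61  1.6   0.19  1.28 -0.22] F [ 0.8 -0.5 -0.6] w 0.704
[0.6084 0.0405 0.1451] [ 0.8 -0.5 -0.6] 0.7044130682314526
```

View pics/s1.png

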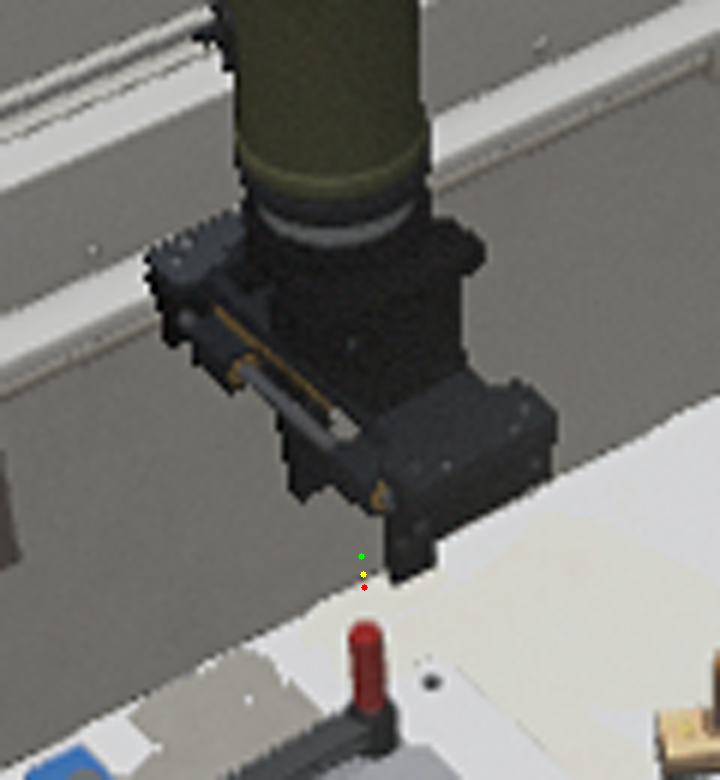

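play_rows(motion=[[0.3, 0.1, -0.1, 1.5, 0], [0.3, 0, 0, 2.5, 0], [0.3, 0, 0, 2.5, 0], [0.3, 0, 0, 2, 0], [0.3, 0, 0, 1.3, 0], [0.3, 0, 0, 0, 0], [0.3, 0, 0, 0, 0]])

```text
time: 29.85
position: [0.6081, 0.0424, 0.048]
tool_rot: [2.189, 2.252, 0.002]
ft_force: [-0.1, 0.0, 0.6]
grip_width: 0.7
```

```bash
python3 -c "
from cl import *
from ov import *
go(T(85,-50,46),c[2])
ov('scene',(215,160,80,80),9,'s2.png')"
```

```text
t 29.85 pos [0.6081 0.0424 0.048 ] yawy 0.0281 tilt [ 0.001  0.    -1.   ] shift_cm [-0.07 -0.05  0.2 ] spin 0.0 q7 [ 0.37  0.41 -0.59  1.71  0.25  1.1  -0.27] F [-0.1  0.   0.6] w 0.7
[0.6081 0.0424 0.048 ] [-0.1  0.   0.6] 0.6999202847785643
```

View pics/s2.png

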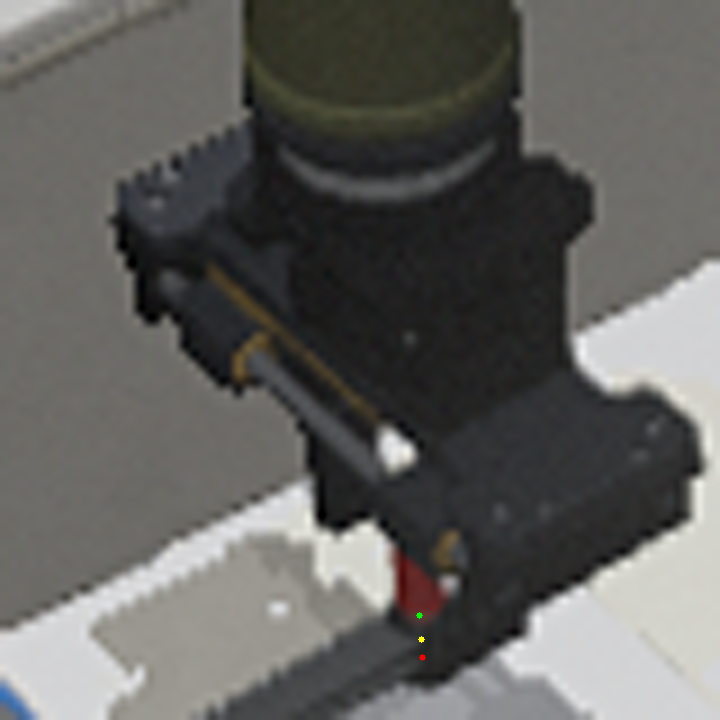

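play_rows(motion=[[1, 0, 0, 0, 0], [1, 0, 0, 0, 0], [1, 0, 0, 0, 0], [1, 0, 0, 0, 0], [1, 0, 0, 0, 0], [1, 0, 0, 0, 0], [1, 0, 0, 0, 0], [1, 0, 0, 0, 0], [1, 0, 0, 0, 0]], force=40)

```text
time: 31.02
position: [0.6077, 0.0421, 0.0473]
tool_rot: [2.19, 2.252, 0.0]
ft_force: [2.3, 0.1, -1.0]
grip_width: 0.17
```

```bash
python3 -c "
from cl import *
from ov import *
go(T(85,-50,46),c[2])
ov('scene',(215,160,80,80),9,'s3.png')"
```

```text
t 31.02 pos [0.6077 0.0421 0.0473] yawy 0.0279 tilt [ 0. -0. -1.] shift_cm [-0.04 -0.    0.13] spin -0.0 q7 [ 0.37  0.41 -0.59  1.71  0.25  1.1  -0.27] F [ 2.3  0.1 -1. ] w 0.17
[0.6077 0.0421 0.0473] [ 2.3  0.1 -1. ] 0.17043545384814512
```

View pics/s3.png

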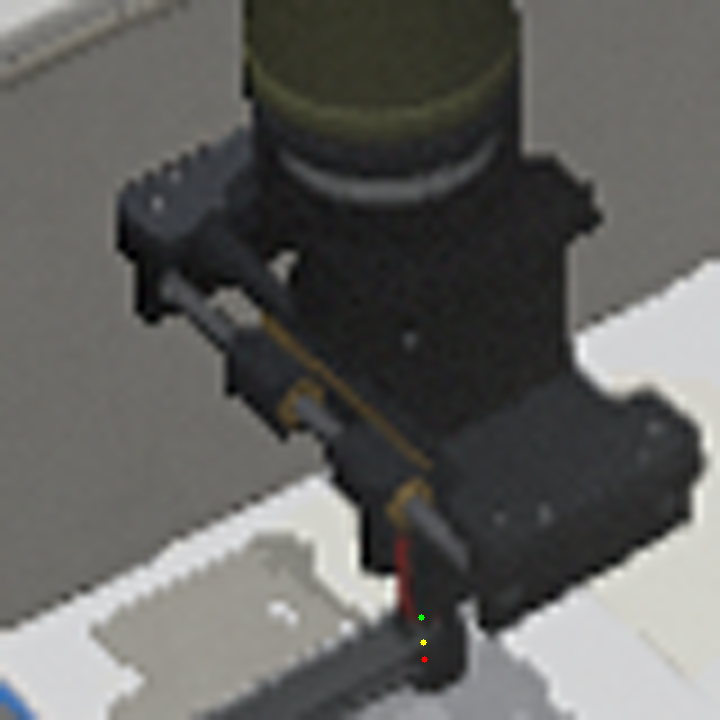

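play_rows(motion=[[1, 0.01, -0.6, 0, 0.04], [1, 0.05, -1.2, 0, 0.08], [1, 0.05, -1.2, 0, 0.08], [1, 0.05, -1.2, 0, 0.08], [1, 0.05, -1.2, 0, 0.08], [1, 0.05, -1.2, 0, 0.08], [1, 0, 0, 0, 0]])

```text
time: 31.95
position: [0.543, 0.0557, 0.0473]
tool_rot: [2.628, 1.721, 0.002]
ft_force: [5.6, 2.1, -5.0]
grip_width: 0.174
```

```bash
python3 -c "
from cl import *
from ov import *
s=ctrl.get_state();p=s['position'];l=Rz(-c[2])@(p-[c[0],c[1],0])*1000
v=l[:2]-[85,100];print('local',l.round(1),'q',np.arctan2(-v[0],-v[1]),'r',np.hypot(*v))
q=.44
go(T(85-150*np.sin(q),100-150*np.cos(q),47),c[2]-q)
ov('scene',(200,160,110,110),7,'s4.png')"
```

```text
local [ 20.7 -34.2  47.3] q 0.44663371449219313 r 148.76566472143855
t 31.95 pos [0.543  0.0557 0.0473] yawy -0.4114 tilt [ 0.001  0.    -1.   ] shift_cm [-0.12  0.1   0.03] spin 0.001 q7 [ 0.34  0.27 -0.55  1.86  0.16  1.05 -0.69] F [ 5.6  2.1 -5. ] w 0.174
[0.543  0.0557 0.0473] [ 5.6  2.1 -5. ] 0.17358513690469562
```

View pics/s4.png

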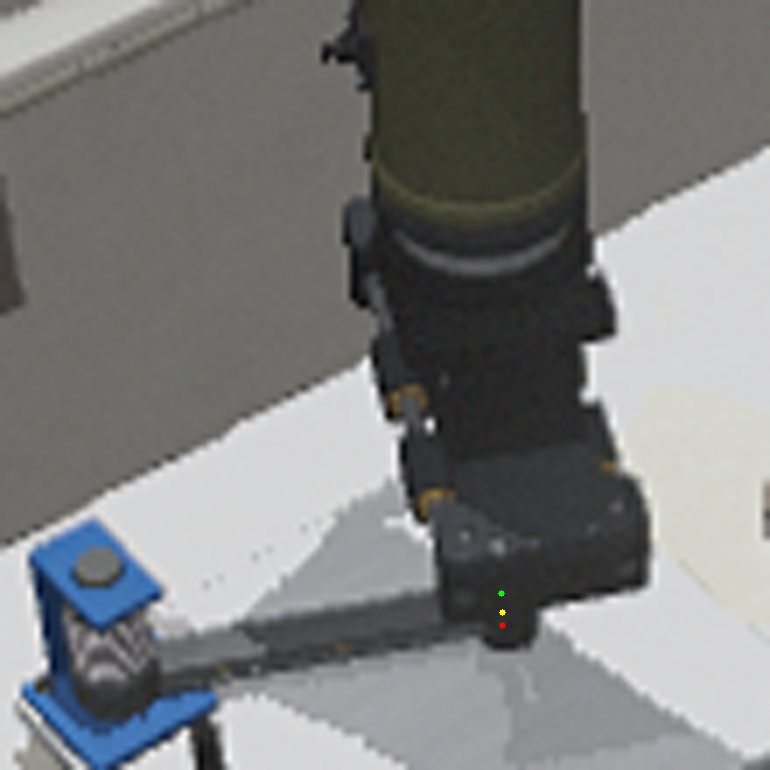

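play_rows(motion=[[1, 0.05, -1.2, 0, 0.08], [1, 0.05, -1.2, 0, 0.08], [1, 0.05, -1.2, 0, 0.08], [1, 0.05, -1.2, 0, 0.08], [1, 0.05, -1.2, 0, 0.08], [1, 0.05, -1.2, 0, 0.08], [1, 0.05, -1.2, 0, 0.08], [1, 0.05, -1.2, 0, 0.08], [1, 0, 0, 0, 0]])

```text
time: 33.12
position: [0.4753, 0.1179, 0.0473]
tool_rot: [3.035, 0.807, 0.008]
ft_force: [10.6, -0.4, -9.1]
grip_width: 0.173
```

```bash
cat > st.py <<'E'
from cl import *
from scipy.spatial.transform import Rotation as Ro
def st(q=None):
    s=ctrl.get_state();p=s['position'];l=Rz(-c[2])@(p-[c[0],c[1],0])*1000
    v=l[:2]-[85,100];print('local',l.round(1),'q',np.arctan2(-v[0],-v[1]),'r',np.hypot(*v))
    R=Ro.from_rotvec(s['tool_rot']).as_matrix();print('F tool',(R.T@s['ft_force']).round(1))
    if q: go(T(85-150*np.sin(q),100-150*np.cos(q),47),c[2]-q)
E
python3 -c "
from st import *
st(1.08)"
```

```text
local [-45.1  29.9  47.3] q 1.0766069818472277 r 147.8035553804887
F tool [9.  5.5 9.2]
t 33.12 pos [0.4753 0.1179 0.0473] yawy -1.0511 tilt [ 0.005 -0.    -1.   ] shift_cm [-0.22 -0.05  0.03] spin 0.001 q7 [ 0.22  0.14 -0.55  2.    0.09  1.02 -1.42] F [10.6 -0.4 -9.1] w 0.173
```

play_rows(motion=[[1, 0.08, -0.6, 0.05, 0.04], [1, 0.06, -0.6, 0.05, 0.04], [1, 0.01, -0.6, 0, 0.04], [1, 0, 0, 0, 0]])

```text
time: 33.62
position: [0.4679, 0.1329, 0.0472]
tool_rot: [3.076, 0.622, 0.004]
ft_force: [4.9, -5.0, 1.3]
grip_width: 0.175
```

```bash
python3 -c "
from st import *
st(1.2)
from ov import *
ov('scene',(190,190,130,130),6,'s5.png')"
```

```text
local [-52.1  45.1  47.2] q 1.1897151946367592 r 147.73659081694476
F tool [ 2.6  6.5 -1.3]
t 33.62 pos [0.4679 0.1329 0.0472] yawy -1.1719 tilt [ 0.003 -0.002 -1.   ] shift_cm [-0.23 -0.15  0.02] spin 0.0 q7 [ 0.19  0.14 -0.55  2.    0.09  1.02 -1.58] F [ 4.9 -5.   1.3] w 0.175
[0.4679 0.1329 0.0472] [ 4.9 -5.   1.3] 0.17524265976508444
```

View pics/s5.png

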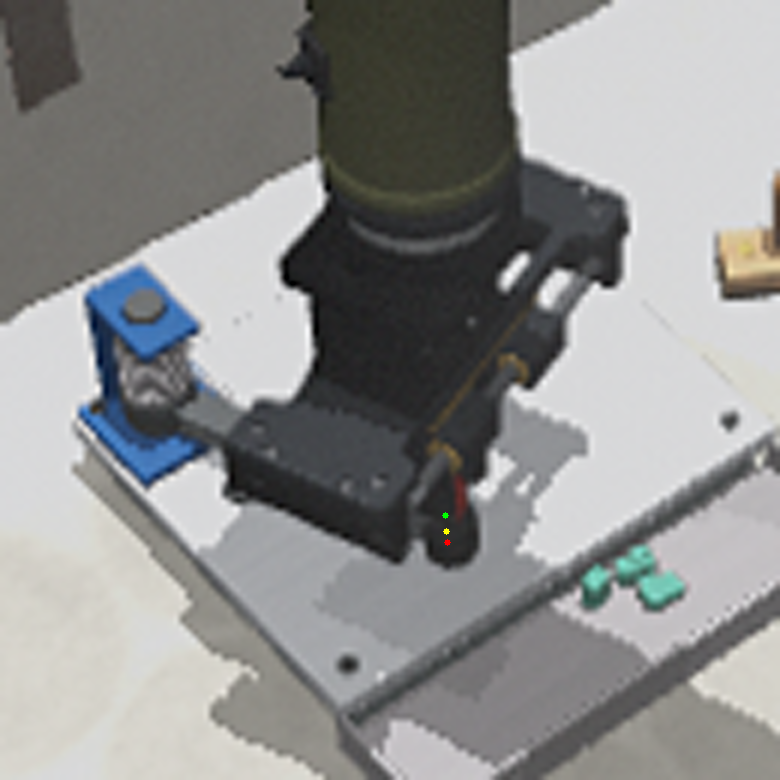

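play_rows(motion=[[1, 0.02, -0.3, 0, 0.02], [1, 0, 0, 0, 0]])

```text
time: 33.92
position: [0.4675, 0.1336, 0.0472]
tool_rot: [3.08, 0.589, 0.005]
ft_force: [5.9, -7.5, 0.8]
grip_width: 0.167
```

```bash
python3 -c "
from st import *
st(1.2)"
```

```text
local [-52.5  45.8  47.2] q 1.195236803027098 r 147.77890508093125
F tool [ 2.7  9.2 -0.7]
t 33.92 pos [0.4675 0.1336 0.0472] yawy -1.1929 tilt [ 0.004 -0.005 -1.   ] shift_cm [-0.22 -0.07  0.01] spin -0.021 q7 [ 0.18  0.14 -0.55  2.    0.09  1.02 -1.6 ] F [ 5.9 -7.5  0.8] w 0.167
```

play_rows(motion=[[1, 0, -0.2, 0, 0], [1, 0, 0, 0, 0], [1, 0, 0, 0, 0]], force=45)

```text
time: 34.3
position: [0.4674, 0.1338, 0.0472]
tool_rot: [3.079, 0.587, 0.005]
ft_force: [8.4, -10.6, 0.7]
grip_width: 0.169
```

```bash
python3 -c "
from st import *
st(1.2)"
```

```text
local [-52.6  46.   47.2] q 1.1968660462457756 r 147.7610775895815
F tool [ 3.9 13.  -0.6]
t 34.3 pos [0.4674 0.1338 0.0472] yawy -1.1939 tilt [ 0.005 -0.006 -1.   ] shift_cm [-0.22 -0.04  0.02] spin -0.022 q7 [ 0.18  0.13 -0.55  2.    0.09  1.02 -1.61] F [  8.4 -10.6   0.7] w 0.169
```

play_rows(motion=[[1, 0, -0.2, 0, 0], [1, 0, 0, 0, 0], [1, 0, 0, 0, 0], [1, 0, 0, 0, 0]])

```text
time: 34.8
position: [0.4674, 0.1341, 0.0472]
tool_rot: [3.077, 0.585, 0.006]
ft_force: [8.9, -13.6, 1.4]
grip_width: 0.167
```

```bash
python3 -c "
from st import *
st(1.2)
from ov import *
ov('scene',(190,170,240,160),3.3,'z1.png')
ov('top',(200,150,320,190),2.4,'z2.png')"
```

```text
local [-52.6  46.3  47.2] q 1.1985579604027785 r 147.73947624891875
F tool [ 3.3 15.9 -1.3]
t 34.8 pos [0.4674 0.1341 0.0472] yawy -1.1949 tilt [ 0.005 -0.008 -1.   ] shift_cm [-0.23 -0.02  0.02] spin -0.023 q7 [ 0.18  0.13 -0.55  2.    0.09  1.02 -1.61] F [  8.9 -13.6   1.4] w 0.167
[0.4674 0.1341 0.0472] [  8.9 -13.6   1.4] 0.16721564249012405
[0.4674 0.134  0.0472] [  9.6 -14.3  -0.8] 0.16900447990739706
```

View pics/z1.png

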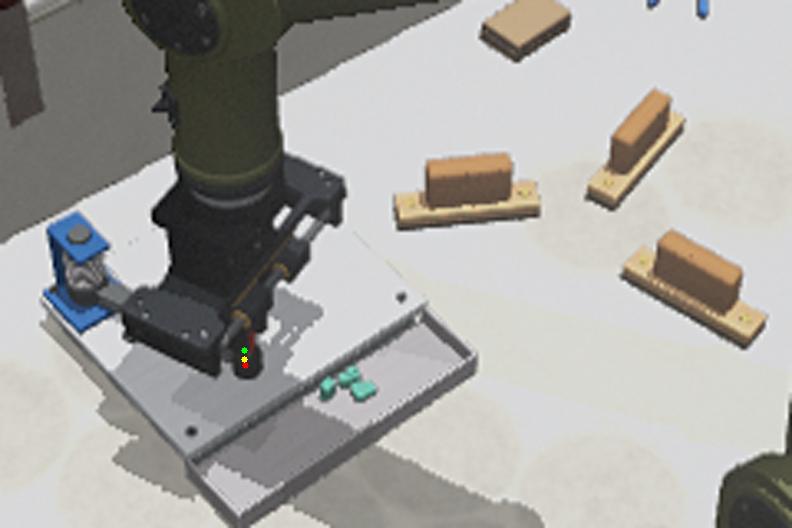

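View pics/z2.png

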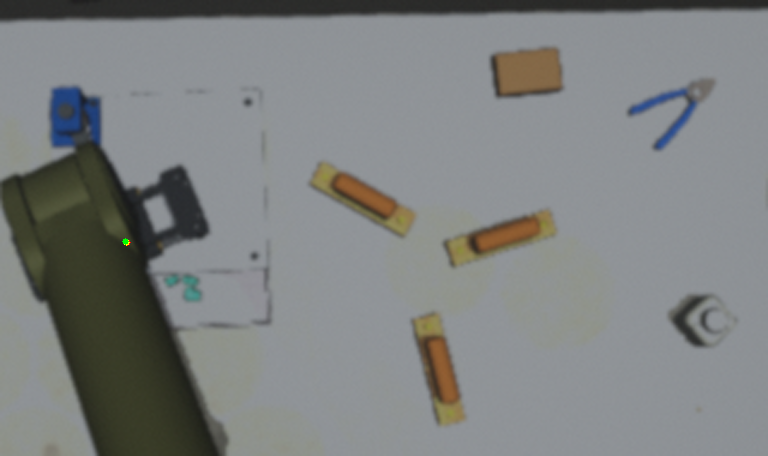

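The final pictures show three things:
- All three chips are in the gutter, at about (345,385) in the scene crop.
- The scraper stands upright at (635,150).
- The mould and flux bottle are where they started.

The arm is against its stop: the last 2 mm of push moved it only 0.3 mm, and the force rose to 16 N.

```bash
python3 -c "
from bench import ticket
print(ticket.close_job())"
```

```text
the job is handed in; nothing more can be done
None
```

The job is done and handed in at about 35 s. I swept the three chips into the gutter with the right-most scraper and stood it upright near where it started, clear of the clamp. I then swung the spring arm to its stop, still gripping the red knob.

**Last checks:**
- **Spring arm:** the measured angle was about 1.20 rad. More push raised the tangential force from 6.5 to 16 N with under 2 mm of movement, so I take it to be on the stop. Grip opening was 0.17, which fits the knob.
- **Chips and scraper:** the pictures show all three chips in the gutter and the scraper upright and released.
- **Bystanders:** the mould and flux bottle look unmoved. The tape roll was outside the final crops, but the arm never went near it.

**What failed or disagreed:**
- **First grasp:** it closed on air above the scraper, because the fingertips really sit about 37 mm higher than the reported position implies. I found this by touching the bench lightly with the closed fingers (about 13 N) and corrected for it.
- **Offset estimate:** the camera picture suggested about 30 mm instead of 37. After the second, successful grasp I took heights from the scraper resting on the bench, so this did not affect the sweep or the placing. The knob grasp relied on the 37 mm figure.
- **Knob radius:** it measured 147.7 mm instead of 150, within the camera error.

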